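Set a T-slot hold-down clamp on the jig board

ROBOT

A 7-joint arm with a two-finger parallel gripper is mounted at the origin on a cart in front of the work surface, level with it; the furniture and walls round the work are solid. World frame = base frame: x ahead of the robot, y to its left, z up, the work surface at z = 0. Lengths are in m, angles in rad, forces in N, time in s.
With the tool pointing down it reaches from about 0.4 to 0.85 m from the base axis. Payload 4.5 kg.
Tool frame: the origin (TCP) lies on the centre line of the jaws, within the pads' length; the fingertips stand 11 mm ahead of it and the grasp point (between the pads) lies 8 mm behind it; z points along the fingers, y is the line along which they close (so a half turn about z gives the same grasp; the last joint's range is limited). The gripper opens to 88 mm and grips with 3 to 60 N. Pads are 18 mm wide; open, the fingers measure 123 mm over their backs; the gripper's body (75 mm by 187 mm) begins 45 mm behind the grasp point.
Start: joints at [1.365, 0.689, -0.195, 1.565, 0.157, 0.902, -0.215], TCP at [0.148, -0.607, 0.25] pointing down, gripper open.
Joint ranges: [-3.01, 3.01], [-0.46, 2.08], [-1.47, 1.51], [0.13, 2.56], [-1, 4.14], [0.04, 2.09], [-2.66, 2.66]. Speed limits (rad/s): [2.57, 2.57, 3.14, 3.14, 3.14, 3.14, 3.14].

INTERFACE

Orientations are given as a unit quaternion [x, y, z, w].
In Python, from plant import * gives the robot as it stands. The module is installed in compiled form; this text tells all that it offers.
- The arm moves only by the tool send_rows, never from a script. Its argument "motion" is a list of rows, each an object of numbers: "x", "y", "z": the shift along the tool's x, y, z in cm; "rx", "ry", "rz": the turn, a rotation vector about the tool's x, y, z in rad; "jaw": the finger opening in cm, from 0 to 8.81. In form: [{"x": .., "y": .., "z": .., "rx": .., "ry": .., "rz": .., "jaw": ..}, ...]. A call has exactly 5 rows; each row shifts and turns the commanded pose from where the row before left it, along the tool's axes as they then stand; what a row does not reach is not made up. A row lasts 1/10 s, in which the tool goes at most 50 mm and 8.59 degrees, less where a joint would pass 70% of its speed; a pose out of reach is approached as far as the arm can. A call is refused whole if a number of a shift passes 5 or a number of a turn 0.15, either way. A call with a gripper value outside its range is refused whole. The fingers move at their own pace and stop on an object; "grip_force" is the grip in N (left out, the last holds). Time passes only in rows, so rows that do not move let the fingers close, or fill a call up. It gives the time, the measured TCP pose, the force, the opening and the grip force at its end, in the units of the state.
- get_state(): the state, without advancing time (a new reading comes with each control period).
- snapshot(name): name is "side" or "top"; returns a dict with "img" (420x560x3 uint8, red, green, blue), "vertical_fov" (degrees; the focal length in pixels is half the picture's height over the tangent of half this angle, whatever the lens; pixels are square), "cx", "cy" (the principal point, pixels), "extrinsics" (4x4, takes a point from camera to world coordinates). Camera axes: x right, y up, looking along -z (the intrinsics and any distortion apply to the point x, -y, -z); pixel columns grow to the right and rows downward; lengths in m; the calibration is good to about 2 mm. A picture is of the moment at which its call begins. There is no depth.
- finish_job(): hands the job in; it is judged then, once.
The state is a dict: "clock": time; "q": joint angles; "qd": joint speeds; "joint_torque": joint torques, N m; "tool_pos": TCP position; "eef_rot": TCP orientation; "contact_force": force on the tool from outside, world axes, zero at the start; "moment": the same for the moment, N m; "opening": opening from 0.0 (shut) to 1.0 (fully open); "finger_force": force on a finger pad.
Only numpy, scipy, OpenCV 4.12 (cv2) and the standard library are available. Lean on these libraries where they do the work, as an engineer would, in place of code of your own. Each camera call takes 0.05 s, during which the arm holds its last target. There are 200 camera calls.

TASK

Clamp the dark wooden block down on the jig board with the T-bolt hold-down clamp: with the clamp's arm in line with the slot and its rubber nose leading, slide the T-bolt's head into the slot's open left end and along until it is beside the middle of the block. Swing the arm a quarter turn clockwise so that it stands square to the slot with its nose on the block, then tighten the wing nut clockwise until the block is held firmly, and let go; the block must stay where it lies.

Things in the scene. Friction and masses are not known exactly. Their poses are not given: they have to be found in the camera images.
- board: Fixed plywood jig board, 180 x 280 mm, with an aluminium T-slot along its top. Origin at bench level under the slot's middle; y runs along the slot to its open entry end (left, seen from the robot), ends at y = +-140 mm; z up. Table top at z = 36 mm for x -40 to 85 mm; lower ledge for the work at z = 18 mm, x -95 to -40 mm (robot's side), its 18 mm step at x = -40 is the fence
- slot_end (a point): middle of the slot's mouth at its open +y end, at table-top level: (0, 140, 36) mm in the board's frame, axes as the board's. Mouth 13 mm wide, flared to about 20 mm over the last 12 mm; lips 5 mm thick (z = 31 to 36 mm on the board); below them a channel 33.8 mm wide, floor at z = 19.5 mm
- stop: fixed wooden end stop screwed to the ledge between the work and the entry end, 40 x 22 mm, 30 mm tall (top 12 mm above the table top); origin at the middle of its underside, 69 mm from the slot's centre line; axes as the board's
- work: the dark wooden block to be clamped, loose, 35 x 100 x 19 mm (x, y, z); origin at the middle of its underside. It lies on the ledge, long side within 2 mm of the fence, one end within about 5 mm of the end stop; its top is 1 mm above the table top, its middle line about 59 mm from the slot's centre line
- clamp: the hold-down clamp, loose, about 0.2 kg, standing on its T-bolt's head left of the board. Origin on the bolt's axis at the head's underside (nut at 0); x along the wooden arm to its nose, z up. Arm 22 mm wide, x -53 to 70 mm, z 19 to 41 mm (from 24.5 beyond x = 50); grip it across at x = 32 to 50 mm. In the slot, arm level and heel foot on the table, the origin is 23 mm above the bench
- clamp_heel (a point): middle of the sole of the rubber heel foot under the arm, (-42, 0, 13) mm in the clamp's frame, 21 mm across, its edge bevelled; it stands on the table top behind the slot when the clamp is set
- clamp_nose (a point): middle of the sole of the rubber nose foot, (60, 0, 16) mm in the clamp's frame, 19 mm across, bevelled; axes as the clamp's. With the arm level and the heel foot on the table it passes 2 mm over the work
- bolt_head (a point): centre of the steel T-head, on the bolt's axis, 3 mm above its underside: 33 mm along the arm, 16 mm wide, 6 mm thick, ends bevelled, 10 mm neck; fixed in line with the arm. With the arm level 2 mm to the lips, 3.5 mm to the floor. From in line with the slot it turns clockwise (from above) a quarter and stops 3 to 7 degrees past square; the other way it jams at about 45 degrees
- nut_grip (a point): middle of the black wing nut's wing, on the bolt's axis, 59 mm above the clamp's origin: wing 44 mm long (point's x), 12 mm thick (point's y), 17 mm tall (8.5 mm above and below the point). It lies along the arm when the nut reads 0
- nut (a joint): turn of the wing nut relative to the arm, rad: 0 loose, grows clockwise seen from above (tightening), stops at 2.5; starts at 0 to 0.25. It draws the T-head up 1.6 mm per rad: with the clamp set square it begins to bite at about 1.8, is firmly tight from about 2.1 and will hardly go past 2.2. Stiff (0.08 N m): turning it drags the loose arm clockwise to its stop; stays where left

How it is judged:
By the outcome, as a careful person would: the job done as asked, in the order asked, and still so for the second after the job is handed in, with the robot touching nothing.
It also fails if it takes over 69 s, if anything falls off the work surface, if the arm or the gripper's body presses on something with over 40 N, if the wrist force passes 120 N, or if a joint passes its speed limit or range.

## Working session

There is one attempt and no reset: what is moved stays moved. The work goes in short steps, Python scripts to look and compute and a tool call to move; the robot and the scene stay as the last step left them, time stands still between calls to the robot, and variables do not carry over. Pictures are saved under pics/ and viewed, at most 10 in all, crops included, and the job is handed in when it is done.

Besides the shell and the picture viewer there is one more tool, called after ">>>" by a JSON object that holds its "api" and its "payload", one argument or row to a line. send_rows: Moves the arm, as the interface text tells. Its arguments: {"type":"object","properties":{"motion":{"type":"array"},"grip_force":{"type":"number"}},"required":["motion"]}

```bash
mkdir -p pics; python3 - <<'E'
from plant import *
import cv2,numpy as np
s=get_state();print({k:np.round(v,3).tolist() for k,v in s.items()})
for n in("side","top"):
    d=snapshot(n);print(n,d["vertical_fov"],d["cx"],d["cy"],np.round(d["extrinsics"],3).tolist(),[k for k in d])
    cv2.imwrite(f"pics/{n}0.png",d["img"][:,:,::-1])
E
```

```text
{'clock': 0.0, 'q': [1.365, 0.69, -0.194, 1.566, 0.157, 0.903, -0.215], 'qd': [0.001, -0.002, -0.002, 0.001, -0.003, -0.0, 0.001], 'joint_torque': [-0.0, -52.756, -1.267, -15.343, -0.053, 0.007, 0.0], 'tool_pos': [0.148, -0.607, 0.249], 'eef_rot': [0.993, 0.12, -0.0, -0.001], 'contact_force': [-0.178, -0.167, 0.297], 'moment': [-0.017, 0.013, -0.013], 'finger_force': 0.0, 'opening': 1.0}
side 45.0783194768773 280.86194494232825 212.58330704687685 [[0.975, 0.139, -0.171, 0.328], [-0.22, 0.583, -0.782, -0.598], [-0.009, 0.8, 0.599, 0.706], [0.0, 0.0, 0.0, 1.0]] ['img', 'vertical_fov', 'cx', 'cy', 'extrinsics']
top 46.246090895393166 273.4069396903223 207.08045491079025 [[-0.006, 0.994, -0.111, 0.433], [-1.0, -0.007, -0.007, 0.209], [-0.007, 0.111, 0.994, 0.923], [0.0, 0.0, 0.0, 1.0]] ['img', 'vertical_fov', 'cx', 'cy', 'extrinsics']
```

View pics/side0.png

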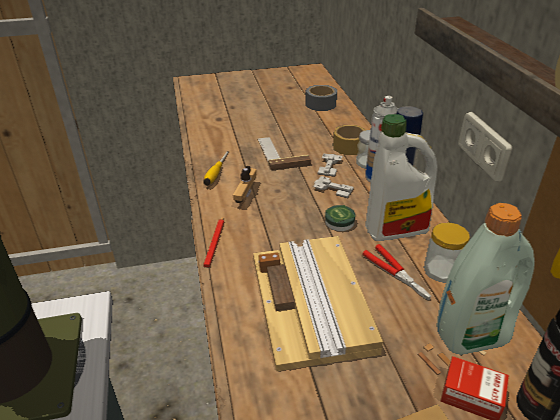

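View pics/top0.png

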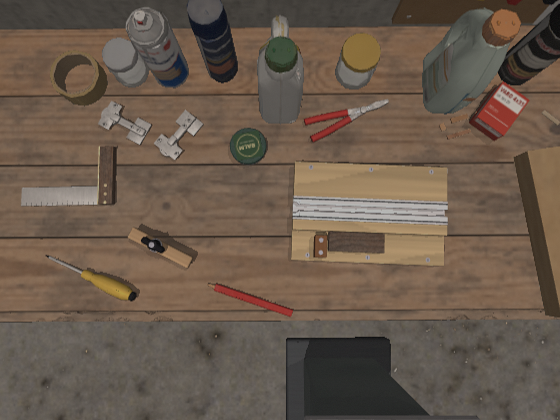

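The side view shows the clamp at about (244,185) and the board at about (315,300). In the top view the clamp is at about (161,247), with its nose to one side, and the board covers (292-447, 162-265). The block is at (357,243), the stop at (320,245) and the slot runs along row 210. I'll zoom in next.

```bash
cat > h.py <<'E'
import numpy as np,cv2
from plant import *
def cam(d):
    f=d["img"].shape[0]/2/np.tan(np.radians(d["vertical_fov"])/2); return f,d["cx"],d["cy"],np.array(d["extrinsics"])
def ray(d,u,v):
    f,cx,cy,E=cam(d); r=E[:3,:3]@np.array([(u-cx)/f,-(v-cy)/f,-1]); return E[:3,3],r/np.linalg.norm(r)
def plane(d,u,v,z):
    o,r=ray(d,u,v); return o+r*(z-o[2])/r[2]
def proj(d,p):
    f,cx,cy,E=cam(d); q=E[:3,:3].T@(np.array(p)-E[:3,3]); return np.array([cx-f*q[0]/q[2],cy+f*q[1]/q[2]])
def tri(d1,a,d2,b):
    o1,r1=ray(d1,*a);o2,r2=ray(d2,*b)
    t=np.linalg.lstsq(np.c_[r1,-r2],o2-o1,rcond=None)[0]; p,q=o1+r1*t[0],o2+r2*t[1]
    return (p+q)/2,np.linalg.norm(p-q)
E
python3 - <<'E'
import cv2,numpy as np
t=cv2.imread("pics/top0.png");s=cv2.imread("pics/side0.png")
def c(i,x,y,w,h,W,H): return cv2.resize(i[y:y+h,x:x+w],(W,H),interpolation=cv2.INTER_CUBIC)
A=np.vstack([np.hstack([c(t,115,215,90,65,415,300),c(s,220,155,58,60,290,300)]),np.hstack([c(t,285,155,170,115,415,281),c(s,248,228,145,145,290,281)])])
cv2.imwrite("pics/z.png",A)
E
```

```text
(no output)
```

View pics/z.png

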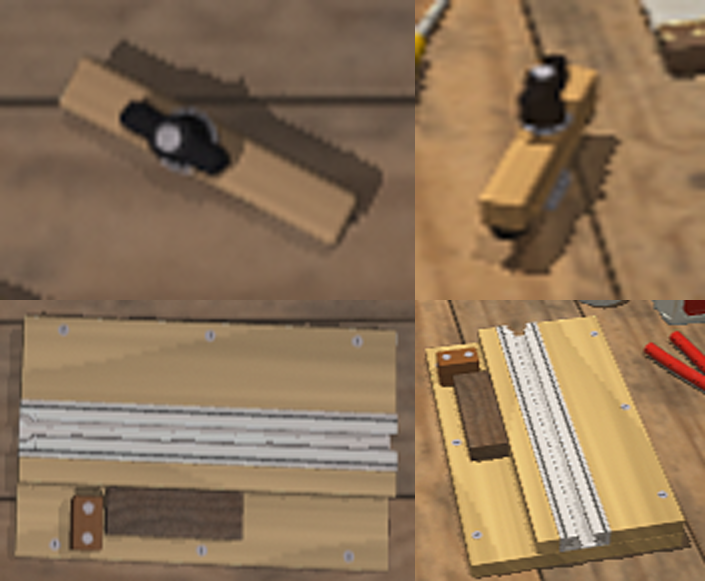

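The zoom shows the clamp's longer (nose) end pointing right and down in the top view, with the nut at about (154,244). The slot's entry is on the left of the board, at about (293,211). Next I'll measure with masks.

```bash
cat > m.py <<'E'
from h import *
T=snapshot("top");S=snapshot("side")
def mask(d,box,lo,hi):
    x,y,w,h=box;im=cv2.resize(d["img"][y:y+h,x:x+w],None,fx=4,fy=4,interpolation=cv2.INTER_CUBIC)
    return cv2.inRange(cv2.cvtColor(im,cv2.COLOR_RGB2HSV),lo,hi),im
def big(m): return max(cv2.findContours(m,0,1)[0],key=cv2.contourArea)
def quad(c,box): 
    p=cv2.boxPoints(cv2.minAreaRect(c)); return (p+.5)/4-.5+np.array(box[:2])
E
python3 - <<'E'
from m import *
out=[]
for nm,d,box,lo,hi in [("slot",T,(285,190,170,45),(0,0,150),(179,45,255)),("slotS",S,(275,230,80,135),(0,0,150),(179,45,255)),
 ("arm",T,(115,215,90,65),(10,85,135),(25,255,255)),("armS",S,(220,155,58,60),(10,85,135),(25,255,255)),
 ("nut",T,(135,230,40,30),(0,0,0),(179,255,40)),("bolt",T,(140,232,25,22),(0,0,120),(179,50,255)),("boltS",S,(235,163,20,16),(0,0,120),(179,50,255)),
 ("work",T,(325,228,70,32),(0,40,0),(179,255,105)),("stop",T,(308,228,24,35),(0,140,60),(14,255,200))]:
    m,im=mask(d,box,lo,hi); m=cv2.morphologyEx(m,cv2.MORPH_CLOSE,np.ones((9,9))) ; c=big(m); q=quad(c,box)
    print(nm,cv2.contourArea(c)/16,q.round(1).tolist())
    o=im.copy();cv2.drawContours(o,[c],-1,(255,0,0),1);o=cv2.resize(o,(260,195));out.append(o)
cv2.imwrite("pics/m1.png",np.vstack([np.hstack(out[i:i+3]) for i in (0,3,6)])[:,:,::-1])
E
```

```text
slot 3518.125 [[292.1, 218.6], [293.0, 195.2], [447.9, 201.3], [447.0, 224.6]]
slotS 2506.0 [[284.5, 242.9], [308.1, 235.1], [346.9, 351.4], [323.3, 359.2]]
arm 341.84375 [[130.0, 271.0], [130.6, 258.8], [186.4, 261.6], [185.8, 273.9]]
armS 3205.625 [[219.6, 154.6], [277.4, 154.6], [277.4, 214.4], [219.6, 214.4]]
nut 179.03125 [[139.0, 244.4], [142.9, 234.3], [166.6, 243.5], [162.7, 253.6]]
bolt 17.875 [[148.6, 242.1], [153.4, 242.1], [153.4, 246.9], [148.6, 246.9]]
boltS 6.09375 [[242.9, 167.9], [246.9, 167.9], [246.9, 169.9], [242.9, 169.9]]
work 1142.40625 [[323.8, 250.7], [324.7, 230.1], [384.7, 232.5], [383.8, 253.1]]
stop 117.4375 [[314.3, 256.1], [314.6, 235.1], [325.9, 235.3], [325.6, 256.2]]
```

View pics/m1.png

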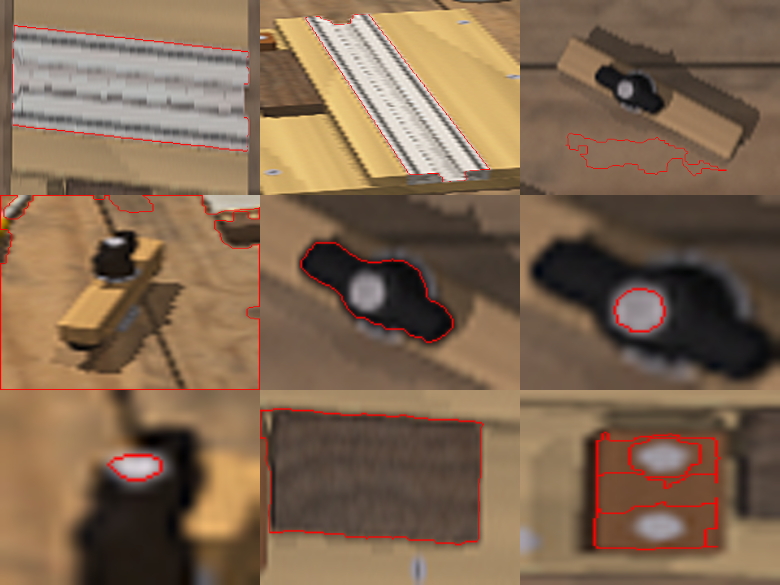

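The outlines for the slot, nut, bolt tip and block are good. The arm's mask caught the table instead, so I'll redo it in Lab colour and compute all the positions.

```bash
python3 - <<'E'
from m import *
out=[]
R={}
for nm,d,box in [("T",T,(120,220,85,58)),("S",S,(228,162,34,46))]:
    x,y,w,h=box;im=cv2.resize(d["img"][y:y+h,x:x+w],None,fx=4,fy=4,interpolation=cv2.INTER_CUBIC)
    lab=cv2.cvtColor(im,cv2.COLOR_RGB2LAB); b=lab[:,:,2]
    t,m=cv2.threshold(b,0,255,cv2.THRESH_OTSU); m=cv2.morphologyEx(m,cv2.MORPH_OPEN,np.ones((5,5)))
    cs=[c for c in cv2.findContours(m,0,1)[0] if cv2.contourArea(c)>16*20]
    c=np.vstack(cs);print(nm,t,[cv2.contourArea(k)/16 for k in cs],quad(c,box).round(1).tolist())
    cv2.drawContours(im,cs,-1,(255,0,0),1);out.append(cv2.resize(im,(380,int(380*h/w))[:2]));R[nm]=quad(c,box)
H=max(o.shape[0] for o in out);cv2.imwrite("pics/m2.png",np.hstack([cv2.copyMakeBorder(o,0,H-o.shape[0],0,0,0) for o in out])[:,:,::-1])
e=plane(T,292.55,206.9,.036);f=plane(T,447.45,212.95,.036)
print("slot end,far",e,f,np.linalg.norm(e-f),np.degrees(np.arctan2(*(e-f)[1::-1])))
print("side proj of slot_end",proj(S,e),proj(S,f))
print("slot tri", tri(T,(293,195.2),S,(308.1,235.1)),tri(T,(292.1,218.6),S,(284.5,242.9)))
print("bolt tip",tri(T,(151,244.5),S,(244.9,168.5)))
for z in(.037,):print("work",[plane(T,*p,z).round(4).tolist() for p in ([325.0,230.1],[384.7,232.5],[383.8,253.1],[324.,250.7])])
q=R["T"];print("arm",[plane(T,*p,.041).round(4).tolist() for p in q])
E
```

```text
T 138.0 [4014.84375] [[119.6, 219.6], [204.4, 219.6], [204.4, 277.4], [119.6, 277.4]]
S 148.0 [46.03125, 256.03125, 642.0] [[227.6, 161.6], [261.4, 161.6], [261.4, 207.4], [227.6, 207.4]]
slot end,far [0.53190084 0.18068174 0.036     ] [ 0.519002   -0.09923209  0.036     ] 0.28021087417549334 87.36159300355015
side proj of slot_end [296.8626146  238.46947368] [331.29297627 346.68939512]
slot tri (array([0.55402074, 0.17957676, 0.04141985]), np.float64(0.002888437058123669)) (array([0.50863944, 0.18186286, 0.02802484]), np.float64(0.005345958935631696))
bolt tip (array([0.46521709, 0.42901355, 0.06519333]), np.float64(0.0018201606816925491))
work [[0.4893, 0.1227, 0.037], [0.4843, 0.0154, 0.037], [0.4474, 0.0181, 0.037], [0.4523, 0.1251, 0.037]]
arm [[0.5103, 0.493, 0.041], [0.5093, 0.3399, 0.041], [0.4063, 0.3389, 0.041], [0.4071, 0.49, 0.041]]
```

View pics/m2.png

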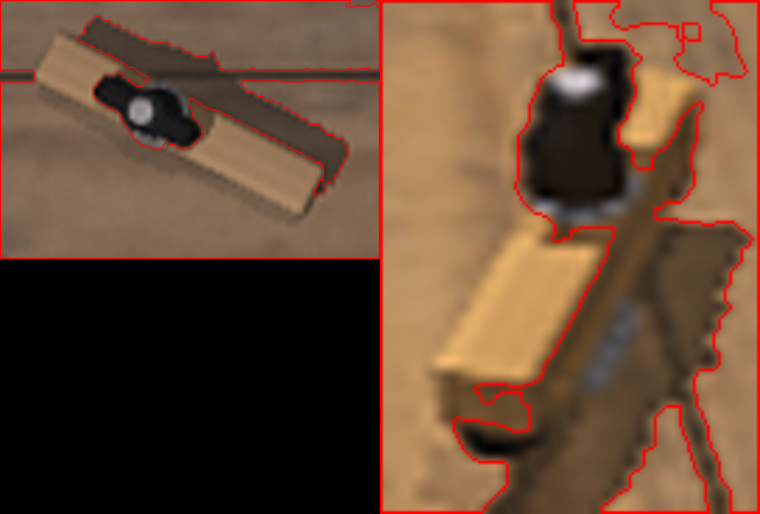

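```bash
python3 - <<'E'
from m import *
L=[((187.55,267.4),(233.1,194.8)),((192.25,257.6),(242.0,196.0)),((132.75,227.8),(256.8,170.0))]
for a,b in L: print(tri(T,a,S,b))
p={k:plane(T,*v,.041) for k,v in dict(nl=(187.55,267.4),nh=(192.25,257.6),hh=(132.75,227.8),hl=(128.05,236.8)).items()}
n=(p['nl']+p['nh'])/2;h=(p['hh']+p['hl'])/2;d=n-h
print(n,h,np.linalg.norm(d),np.linalg.norm(p['nl']-p['nh']),np.linalg.norm(p['hl']-p['hh']),np.degrees(np.arctan2(d[1],d[0])))
u=d/np.linalg.norm(d);print("origin",h+u*.053,n-u*.070,"grip40",h+u*.094)
for z in(.067,.07,.073):print("bolt",plane(T,151,244.5,z))
b=h+u*.053
# residual check of calibration: slot end in side, clamp in side
print("side proj nl,nh,hh",[proj(S,p[k]).round(1) for k in('nl','nh','hh')])
E
```

```text
(array([0.42545524, 0.37005733, 0.0348916 ]), np.float64(0.0029545981247627176))
(array([0.44394797, 0.36183395, 0.03399472]), np.float64(0.00503066781138933))
(array([0.49893822, 0.47181738, 0.02984249]), np.float64(0.0055079392436340295))
[0.43271835 0.36505455 0.041     ] [0.48734221 0.47292901 0.041     ] 0.1209159403488956 0.019167861880524273 0.018041278805858547 -116.85606162125028
origin [0.46339943 0.42564537 0.041     ] [0.4643409  0.42750465 0.041     ] grip40 [0.44487765 0.38906745 0.041     ]
bolt [0.46424846 0.42867008 0.067     ]
bolt [0.46413822 0.42790177 0.07      ]
bolt [0.46402797 0.42713347 0.073     ]
side proj nl,nh,hh [array([231.7, 193. ]), array([239.7, 193.9]), array([254.4, 167.1])]
```

Measured poses:

| Item | Position (m) | Yaw |
|---|---|---|
| Clamp origin | about (0.464, 0.427) | -117° |
| Slot end | (0.532, 0.181) | slot runs inward at -92.6° |

I'll write a small move calculator and start moving.

```bash
cat > p.py <<'E'
# usage: p.py n x y z yawdeg [n x y z yaw ...]: tool-frame rows through waypoints, straight down tool
import sys
from plant import *
import numpy as np
from scipy.spatial.transform import Rotation as R
def down(yaw): return R.from_euler('z',yaw,degrees=True)*R.from_euler('x',180,degrees=True)
s=get_state();p=np.array(s["tool_pos"]);r=R.from_quat(s["eef_rot"])
print("now",s["clock"].__round__(2),p.round(4),"yaw",round(r.as_euler('ZYX',degrees=True)[0],1),"F",np.round(s["contact_force"],1),"M",np.round(s["moment"],2),"op",round(s["opening"],3),"ff",round(s["finger_force"],1),"q",np.round(s["q"],2))
a=list(map(float,sys.argv[1:]))
for i in range(0,len(a),5):
    n=int(a[i]);t=np.array(a[i+1:i+4]);g=down(a[i+4])
    dv=(r.inv()*g).as_rotvec();st=R.from_rotvec(dv/n);d=(t-p)/n
    print("->",t,a[i+4],"n",n,"rv",(dv/n).round(4))
    q=r
    for k in range(n):
        l=q.inv().apply(d)*100;print("  ",l.round(2));q=q*st
    p,r=t,g
E
python3 p.py 10 .47 -.34 .22 35 10 .58 .04 .22 55 8 .4449 .389 .12 63.1
```

```text
now 0.4 [ 0.1484 -0.6071  0.2496] yaw 13.7 F [ 1.1  0.6 -0.1] M [ 0.06 -0.01 -0.04] op 1.001 ff 0.0 q [ 1.36  0.69 -0.19  1.57  0.16  0.9  -0.22]
-> [ 0.47 -0.34  0.22] 35.0 n 10 rv [-0.     -0.     -0.0371]
   [ 3.76 -1.83  0.3 ]
   [ 3.82 -1.69  0.3 ]
   [ 3.88 -1.55  0.3 ]
   [ 3.94 -1.4   0.3 ]
   [ 3.99 -1.25  0.3 ]
   [ 4.03 -1.11  0.3 ]
   [ 4.07 -0.96  0.3 ]
   [ 4.1 -0.8  0.3]
   [ 4.13 -0.65  0.3 ]
   [ 4.15 -0.5   0.3 ]
-> [0.58 0.04 0.22] 55.0 n 10 rv [-0.      0.     -0.0349]
   [ 3.08 -2.48 -0.  ]
   [ 3.17 -2.37 -0.  ]
   [ 3.25 -2.26 -0.  ]
   [ 3.32 -2.15 -0.  ]
   [ 3.4  -2.03 -0.  ]
   [ 3.46 -1.91 -0.  ]
   [ 3.53 -1.79 -0.  ]
   [ 3.59 -1.66 -0.  ]
   [ 3.65 -1.54 -0.  ]
   [ 3.7  -1.41 -0.  ]
-> [0.4449 0.389  0.12  ] 63.1 n 8 rv [ 0.      0.     -0.0177]
   [ 2.6  -3.89  1.25]
   [ 2.67 -3.84  1.25]
   [ 2.74 -3.79  1.25]
   [ 2.81 -3.74  1.25]
   [ 2.87 -3.69  1.25]
   [ 2.94 -3.64  1.25]
   [ 3.   -3.59  1.25]
   [ 3.06 -3.53  1.25]
```

>>> {"api": "send_rows", "payload": {
  "motion": [
    {"x":3.76,"y":-1.83,"z":0.3,"rz":-0.037,"jaw":6},
    {"x":3.82,"y":-1.69,"z":0.3,"rz":-0.037,"jaw":6},
    {"x":3.88,"y":-1.55,"z":0.3,"rz":-0.037,"jaw":6},
    {"x":3.94,"y":-1.4,"z":0.3,"rz":-0.037,"jaw":6},
    {"x":3.99,"y":-1.25,"z":0.3,"rz":-0.037,"jaw":6}
  ]
}}

```text
schema error: expected keys x, y, z, rx, ry, rz, jaw
```

>>> {"api": "send_rows", "payload": {
  "motion": [
    {"x":4.03,"y":-1.11,"z":0.3,"rz":-0.037,"jaw":6},
    {"x":4.07,"y":-0.96,"z":0.3,"rz":-0.037,"jaw":6},
    {"x":4.1,"y":-0.8,"z":0.3,"rz":-0.037,"jaw":6},
    {"x":4.13,"y":-0.65,"z":0.3,"rz":-0.037,"jaw":6},
    {"x":4.15,"y":-0.5,"z":0.3,"rz":-0.037,"jaw":6}
  ]
}}

```text
schema error: expected keys x, y, z, rx, ry, rz, jaw
```

>>> {"api": "send_rows", "payload": {
  "motion": [
    {"x":3.08,"y":-2.48,"z":0,"rz":-0.035,"jaw":6},
    {"x":3.17,"y":-2.37,"z":0,"rz":-0.035,"jaw":6},
    {"x":3.25,"y":-2.26,"z":0,"rz":-0.035,"jaw":6},
    {"x":3.32,"y":-2.15,"z":0,"rz":-0.035,"jaw":6},
    {"x":3.4,"y":-2.03,"z":0,"rz":-0.035,"jaw":6}
  ]
}}

```text
schema error: expected keys x, y, z, rx, ry, rz, jaw
```

>>> {"api": "send_rows", "payload": {
  "motion": [
    {"x":3.46,"y":-1.91,"z":0,"rz":-0.035,"jaw":6},
    {"x":3.53,"y":-1.79,"z":0,"rz":-0.035,"jaw":6},
    {"x":3.59,"y":-1.66,"z":0,"rz":-0.035,"jaw":6},
    {"x":3.65,"y":-1.54,"z":0,"rz":-0.035,"jaw":6},
    {"x":3.7,"y":-1.41,"z":0,"rz":-0.035,"jaw":6}
  ]
}}

```text
schema error: expected keys x, y, z, rx, ry, rz, jaw
```

```bash
python3 p.py 10 .4449 .389 .12 63.1 5 .4449 .389 .028 63.1
```

```text
now 0.4 [ 0.1484 -0.6071  0.2496] yaw 13.7 F [ 1.1  0.6 -0.1] M [ 0.06 -0.01 -0.04] op 1.001 ff 0.0 q [ 1.36  0.69 -0.19  1.57  0.16  0.9  -0.22]
-> [0.4449 0.389  0.12  ] 63.1 n 10 rv [-0.     -0.     -0.0862]
   [ 5.25 -8.97  1.3 ]
   [ 6.   -8.49  1.3 ]
   [ 6.71 -7.94  1.3 ]
   [ 7.36 -7.33  1.3 ]
   [ 7.97 -6.67  1.3 ]
   [ 8.51 -5.96  1.3 ]
   [ 8.99 -5.21  1.3 ]
   [ 9.41 -4.41  1.3 ]
   [ 9.75 -3.59  1.3 ]
   [10.03 -2.74  1.3 ]
-> [0.4449 0.389  0.028 ] 63.1 n 5 rv [0. 0. 0.]
   [ 0.   -0.    1.84]
   [ 0.   -0.    1.84]
   [ 0.   -0.    1.84]
   [ 0.   -0.    1.84]
   [ 0.   -0.    1.84]
```

All the keys are required, so I'll resend the moves with them filled in.

>>> {"api": "send_rows", "payload": {
  "motion": [
    {"x":3.76,"y":-1.83,"z":0.3,"rx":0,"ry":0,"rz":-0.037,"jaw":6},
    {"x":3.82,"y":-1.69,"z":0.3,"rx":0,"ry":0,"rz":-0.037,"jaw":6},
    {"x":3.88,"y":-1.55,"z":0.3,"rx":0,"ry":0,"rz":-0.037,"jaw":6},
    {"x":3.94,"y":-1.4,"z":0.3,"rx":0,"ry":0,"rz":-0.037,"jaw":6},
    {"x":3.99,"y":-1.25,"z":0.3,"rx":0,"ry":0,"rz":-0.037,"jaw":6}
  ]
}}

```text
clock: 0.9
tool_pos: [0.3104, -0.4726, 0.2348]
eef_rot: [0.977, 0.211, 0.0, 0.0]
contact_force: [0.8, -0.4, -1.0]
opening: 0.68
finger_force: 0.0
```

>>> {"api": "send_rows", "payload": {
  "motion": [
    {"x":4.03,"y":-1.11,"z":0.3,"rx":0,"ry":0,"rz":-0.037,"jaw":6},
    {"x":4.07,"y":-0.96,"z":0.3,"rx":0,"ry":0,"rz":-0.037,"jaw":6},
    {"x":4.1,"y":-0.8,"z":0.3,"rx":0,"ry":0,"rz":-0.037,"jaw":6},
    {"x":4.13,"y":-0.65,"z":0.3,"rx":0,"ry":0,"rz":-0.037,"jaw":6},
    {"x":4.15,"y":-0.5,"z":0.3,"rx":0,"ry":0,"rz":-0.037,"jaw":6}
  ]
}}

```text
clock: 1.4
tool_pos: [0.4714, -0.3391, 0.2198]
eef_rot: [0.954, 0.301, 0.0, 0.0]
contact_force: [0.2, -0.0, -0.2]
opening: 0.678
finger_force: 0.0
```

>>> {"api": "send_rows", "payload": {
  "motion": [
    {"x":3.08,"y":-2.48,"z":0,"rx":0,"ry":0,"rz":-0.035,"jaw":6},
    {"x":3.17,"y":-2.37,"z":0,"rx":0,"ry":0,"rz":-0.035,"jaw":6},
    {"x":3.25,"y":-2.26,"z":0,"rx":0,"ry":0,"rz":-0.035,"jaw":6},
    {"x":3.32,"y":-2.15,"z":0,"rx":0,"ry":0,"rz":-0.035,"jaw":6},
    {"x":3.4,"y":-2.03,"z":0,"rx":0,"ry":0,"rz":-0.035,"jaw":6}
  ]
}}

```text
clock: 1.9
tool_pos: [0.5258, -0.1487, 0.2199]
eef_rot: [0.924, 0.383, 0.0, 0.0]
contact_force: [2.0, 0.6, -0.8]
opening: 0.68
finger_force: 0.0
```

>>> {"api": "send_rows", "payload": {
  "motion": [
    {"x":3.46,"y":-1.91,"z":0,"rx":0,"ry":0,"rz":-0.035,"jaw":6},
    {"x":3.53,"y":-1.79,"z":0,"rx":0,"ry":0,"rz":-0.035,"jaw":6},
    {"x":3.59,"y":-1.66,"z":0,"rx":0,"ry":0,"rz":-0.035,"jaw":6},
    {"x":3.65,"y":-1.54,"z":0,"rx":0,"ry":0,"rz":-0.035,"jaw":6},
    {"x":3.7,"y":-1.41,"z":0,"rx":0,"ry":0,"rz":-0.035,"jaw":6}
  ]
}}

```text
clock: 2.4
tool_pos: [0.5808, 0.0414, 0.2198]
eef_rot: [0.887, 0.462, 0.0, 0.0]
contact_force: [-0.1, 0.1, -0.2]
opening: 0.68
finger_force: 0.0
```

```bash
python3 p.py 10 .4449 .389 .12 63.1 5 .4449 .389 .028 63.1
```

```text
now 2.4 [0.5808 0.0414 0.2198] yaw 55.1 F [-0.1  0.1 -0.2] M [-0.03 -0.1   0.02] op 0.68 ff 0.0 q [ 0.02  0.68 -0.29  1.73  0.26  0.77 -1.  ]
-> [0.4449 0.389  0.12  ] 63.1 n 10 rv [ 0.    -0.    -0.014]
   [ 2.07 -3.11  1.  ]
   [ 2.11 -3.08  1.  ]
   [ 2.16 -3.05  1.  ]
   [ 2.2  -3.02  1.  ]
   [ 2.24 -2.98  1.  ]
   [ 2.28 -2.95  1.  ]
   [ 2.33 -2.92  1.  ]
   [ 2.37 -2.89  1.  ]
   [ 2.41 -2.85  1.  ]
   [ 2.45 -2.82  1.  ]
-> [0.4449 0.389  0.028 ] 63.1 n 5 rv [0. 0. 0.]
   [ 0.   -0.    1.84]
   [ 0.   -0.    1.84]
   [ 0.   -0.    1.84]
   [ 0.   -0.    1.84]
   [ 0.   -0.    1.84]
```

>>> {"api": "send_rows", "payload": {
  "motion": [
    {"x":2.07,"y":-3.11,"z":1,"rx":0,"ry":0,"rz":-0.014,"jaw":6},
    {"x":2.11,"y":-3.08,"z":1,"rx":0,"ry":0,"rz":-0.014,"jaw":6},
    {"x":2.16,"y":-3.05,"z":1,"rx":0,"ry":0,"rz":-0.014,"jaw":6},
    {"x":2.2,"y":-3.02,"z":1,"rx":0,"ry":0,"rz":-0.014,"jaw":6},
    {"x":2.24,"y":-2.98,"z":1,"rx":0,"ry":0,"rz":-0.014,"jaw":6}
  ]
}}

```text
clock: 2.9
tool_pos: [0.512, 0.2152, 0.1694]
eef_rot: [0.87, 0.493, 0.0, 0.0]
contact_force: [0.3, 0.6, 0.6]
opening: 0.679
finger_force: 0.0
```

>>> {"api": "send_rows", "payload": {
  "motion": [
    {"x":2.28,"y":-2.95,"z":1,"rx":0,"ry":0,"rz":-0.014,"jaw":6},
    {"x":2.33,"y":-2.92,"z":1,"rx":0,"ry":0,"rz":-0.014,"jaw":6},
    {"x":2.37,"y":-2.89,"z":1,"rx":0,"ry":0,"rz":-0.014,"jaw":6},
    {"x":2.41,"y":-2.85,"z":1,"rx":0,"ry":0,"rz":-0.014,"jaw":6},
    {"x":2.45,"y":-2.82,"z":1,"rx":0,"ry":0,"rz":-0.014,"jaw":6}
  ]
}}

```text
clock: 3.4
tool_pos: [0.4444, 0.3893, 0.1194]
eef_rot: [0.852, 0.523, 0.0, 0.0]
contact_force: [0.8, 0.8, 0.9]
opening: 0.677
finger_force: 0.0
```

>>> {"api": "send_rows", "payload": {
  "motion": [
    {"x":0,"y":0,"z":1.84,"rx":0,"ry":0,"rz":0,"jaw":6},
    {"x":0,"y":0,"z":1.84,"rx":0,"ry":0,"rz":0,"jaw":6},
    {"x":0,"y":0,"z":1.84,"rx":0,"ry":0,"rz":0,"jaw":6},
    {"x":0,"y":0,"z":1.84,"rx":0,"ry":0,"rz":0,"jaw":6},
    {"x":0,"y":0,"z":1.84,"rx":0,"ry":0,"rz":0,"jaw":6}
  ]
}}

```text
clock: 3.9
tool_pos: [0.4451, 0.388, 0.027]
eef_rot: [0.853, 0.523, 0.0, -0.0]
contact_force: [-0.4, -0.2, 0.0]
opening: 0.68
finger_force: 0.0
```

```bash
python3 p.py; python3 - <<'E'
from m import *
out=[cv2.resize(d["img"][y:y+h,x:x+w],(390,390),interpolation=cv2.INTER_CUBIC) for d,(x,y,w,h) in((T,(115,210,100,100)),(S,(215,140,70,70)))]
cv2.imwrite("pics/g1.png",np.hstack(out)[:,:,::-1])
E
```

```text
now 3.9 [0.4451 0.388  0.027 ] yaw 63.0 F [-0.4 -0.2  0. ] M [-0.04 -0.05  0.05] op 0.68 ff 0.0 q [-0.71  0.97 -0.14  1.8   0.31  0.39 -1.56]
```

View pics/g1.png

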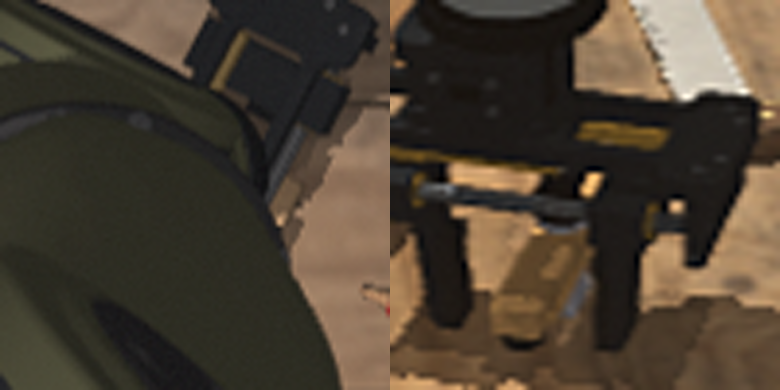

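The jaws straddle the arm near its nose end, a little off centre, and the closing fingers will centre it. Now I'll close.

>>> {"api": "send_rows", "payload": {
  "motion": [
    {"x":0,"y":0,"z":0,"rx":0,"ry":0,"rz":0,"jaw":3.5},
    {"x":0,"y":0,"z":0,"rx":0,"ry":0,"rz":0,"jaw":2.8},
    {"x":0,"y":0,"z":0,"rx":0,"ry":0,"rz":0,"jaw":2},
    {"x":0,"y":0,"z":0,"rx":0,"ry":0,"rz":0,"jaw":1.5},
    {"x":0,"y":0,"z":0,"rx":0,"ry":0,"rz":0,"jaw":1.5}
  ],
  "grip_force": 40
}}

```text
clock: 4.5
tool_pos: [0.4451, 0.388, 0.0282]
eef_rot: [0.853, 0.523, 0.0, -0.0]
contact_force: [0.6, 0.2, -0.5]
opening: 0.252
finger_force: 0.0
```

```bash
python3 p.py
```

```text
now 4.5 [0.4451 0.388  0.0282] yaw 63.0 F [ 0.6  0.2 -0.5] M [-0.1  -0.01  0.07] op 0.252 ff 0.0 q [-0.71  0.97 -0.14  1.8   0.31  0.39 -1.56]
```

>>> {"api": "send_rows", "payload": {
  "motion": [
    {"x":0,"y":0,"z":0,"rx":0,"ry":0,"rz":0,"jaw":1.5},
    {"x":0,"y":0,"z":0,"rx":0,"ry":0,"rz":0,"jaw":1.5},
    {"x":0,"y":0,"z":0,"rx":0,"ry":0,"rz":0,"jaw":1.5},
    {"x":0,"y":0,"z":-0.5,"rx":0,"ry":0,"rz":0,"jaw":1.5},
    {"x":0,"y":0,"z":-1,"rx":0,"ry":0,"rz":0,"jaw":1.5}
  ],
  "grip_force": 40
}}

```text
clock: 5.0
tool_pos: [0.4441, 0.387, 0.0421]
eef_rot: [0.853, 0.523, -0.001, 0.0]
contact_force: [0.1, -0.9, -2.5]
opening: 0.243
finger_force: 40.0
```

```bash
python3 p.py 4 .4451 .388 .067 63 14 .5327 .2000 .064 87.36 
```

```text
now 5.0 [0.4441 0.387  0.0421] yaw 63.0 F [ 0.1 -0.9 -2.5] M [-0.14  0.04 -0.07] op 0.243 ff 40.0 q [-0.71  0.95 -0.15  1.8   0.31  0.42 -1.55]
-> [0.4451 0.388  0.067 ] 63.0 n 4 rv [-0.0002  0.0007  0.0001]
   [ 0.03  0.01 -0.62]
   [ 0.03  0.01 -0.62]
   [ 0.03  0.01 -0.62]
   [ 0.03  0.01 -0.62]
-> [0.5327 0.2    0.064 ] 87.36 n 14 rv [-0.      0.     -0.0304]
   [-0.91  1.17  0.02]
   [-0.95  1.14  0.02]
   [-0.98  1.11  0.02]
   [-1.01  1.08  0.02]
   [-1.05  1.05  0.02]
   [-1.08  1.02  0.02]
   [-1.11  0.98  0.02]
   [-1.14  0.95  0.02]
   [-1.17  0.91  0.02]
   [-1.19  0.88  0.02]
   [-1.22  0.84  0.02]
   [-1.24  0.8   0.02]
   [-1.27  0.77  0.02]
   [-1.29  0.73  0.02]
```

The clamp is held and lifted. Next I'll carry it to the staging pose in front of the slot.

>>> {"api": "send_rows", "payload": {
  "motion": [
    {"x":0,"y":0,"z":-0.8,"rx":0,"ry":0,"rz":0,"jaw":1.5},
    {"x":0,"y":0,"z":-0.8,"rx":0,"ry":0,"rz":0,"jaw":1.5},
    {"x":0,"y":0,"z":-0.8,"rx":0,"ry":0,"rz":0,"jaw":1.5},
    {"x":0,"y":0,"z":0,"rx":0,"ry":0,"rz":0,"jaw":1.5},
    {"x":-0.91,"y":1.17,"z":0,"rx":0,"ry":0,"rz":-0.0304,"jaw":1.5}
  ]
}}

```text
clock: 5.5
tool_pos: [0.45, 0.3773, 0.0672]
eef_rot: [0.843, 0.537, 0.001, -0.001]
contact_force: [0.1, 0.1, -2.1]
opening: 0.246
finger_force: 40.0
```

>>> {"api": "send_rows", "payload": {
  "motion": [
    {"x":-0.95,"y":1.14,"z":0.02,"rx":0,"ry":0,"rz":-0.0304,"jaw":1.5},
    {"x":-0.98,"y":1.11,"z":0.02,"rx":0,"ry":0,"rz":-0.0304,"jaw":1.5},
    {"x":-1.01,"y":1.08,"z":0.02,"rx":0,"ry":0,"rz":-0.0304,"jaw":1.5},
    {"x":-1.05,"y":1.05,"z":0.02,"rx":0,"ry":0,"rz":-0.0304,"jaw":1.5},
    {"x":-1.08,"y":1.02,"z":0.02,"rx":0,"ry":0,"rz":-0.0304,"jaw":1.5}
  ]
}}

```text
clock: 6.0
tool_pos: [0.4827, 0.3065, 0.0655]
eef_rot: [0.801, 0.599, -0.0, 0.0]
contact_force: [0.2, 0.0, -2.1]
opening: 0.248
finger_force: 40.0
```

>>> {"api": "send_rows", "payload": {
  "motion": [
    {"x":-1.11,"y":0.98,"z":0.02,"rx":0,"ry":0,"rz":-0.0304,"jaw":1.5},
    {"x":-1.14,"y":0.95,"z":0.02,"rx":0,"ry":0,"rz":-0.0304,"jaw":1.5},
    {"x":-1.17,"y":0.91,"z":0.02,"rx":0,"ry":0,"rz":-0.0304,"jaw":1.5},
    {"x":-1.19,"y":0.88,"z":0.02,"rx":0,"ry":0,"rz":-0.0304,"jaw":1.5},
    {"x":-1.22,"y":0.84,"z":0.02,"rx":0,"ry":0,"rz":-0.0304,"jaw":1.5}
  ]
}}

```text
clock: 6.5
tool_pos: [0.5141, 0.2394, 0.0645]
eef_rot: [0.753, 0.658, -0.0, 0.0]
contact_force: [0.5, 0.0, -1.9]
opening: 0.247
finger_force: 40.0
```

>>> {"api": "send_rows", "payload": {
  "motion": [
    {"x":-1.24,"y":0.8,"z":0.02,"rx":0,"ry":0,"rz":-0.0304,"jaw":1.5},
    {"x":-1.27,"y":0.77,"z":0.02,"rx":0,"ry":0,"rz":-0.0304,"jaw":1.5},
    {"x":-1.29,"y":0.73,"z":0.02,"rx":0,"ry":0,"rz":-0.0304,"jaw":1.5},
    {"x":0,"y":0,"z":0,"rx":0,"ry":0,"rz":0,"jaw":1.5},
    {"x":0,"y":0,"z":0,"rx":0,"ry":0,"rz":0,"jaw":1.5}
  ]
}}

```text
clock: 7.0
tool_pos: [0.5326, 0.2001, 0.064]
eef_rot: [0.723, 0.69, 0.0, -0.0]
contact_force: [0.2, 0.6, -1.9]
opening: 0.248
finger_force: 40.0
```

```bash
python3 p.py 2 .5327 .2000 .064 87.36; python3 - <<'E'
from m import *
out=[cv2.resize(d["img"][y:y+h,x:x+w],(390,390),interpolation=cv2.INTER_CUBIC) for d,(x,y,w,h) in((T,(235,160,100,100)),(S,(245,180,90,90)))]
cv2.imwrite("pics/g2.png",np.hstack(out)[:,:,::-1])
E
```

```text
now 7.0 [0.5326 0.2001 0.064 ] yaw 87.3 F [ 0.2  0.6 -1.9] M [-0.08 -0.06  0.02] op 0.248 ff 40.0 q [-0.26  0.91 -0.3   1.86  0.56  0.46 -1.01]
-> [0.5327 0.2    0.064 ] 87.36 n 2 rv [-0.0001 -0.0002 -0.0003]
   [-0.    0.01  0.  ]
   [-0.    0.01  0.  ]
```

View pics/g2.png

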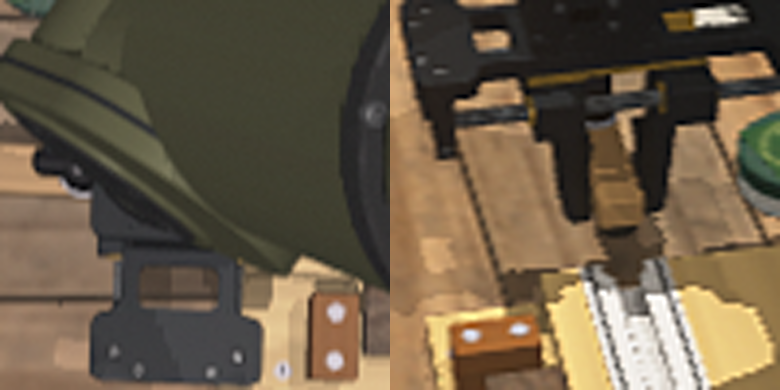

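The staging pose looks right: the arm points at the slot mouth with the nose just short of the board. I'll check the lateral offset numerically in the side view.

```bash
python3 - <<'E'
from m import *
u=np.array([.046,.9989,0])
e=plane(S,296.3,239,.036);print("slot end from side",e)
x,y,w,h=(275,230,80,135)
m,im=mask(S,(x,y,w,h),(0,0,150),(179,45,255))
ys,xs=np.nonzero(m)
# slot strip edges per row in side image -> centre line on z=36
C=[]
for r in range(80,480,20):
    k=np.nonzero(m[r])[0]
    if len(k)>20:
        a,b=k.min(),k.max(); A=plane(S,(a+.5)/4-.5+x,(r+.5)/4-.5+y,.036);B=plane(S,(b+.5)/4-.5+x,(r+.5)/4-.5+y,.036); C.append([*((A+B)/2)[:2],np.linalg.norm(A-B)])
C=np.array(C);print(C[::4].round(4)); f=np.polyfit(C[:,1],C[:,0],1);print("x at y=.18,.0",np.polyval(f,[.1807,0]),"top line",.5319,.5319-.046*.1807)
print("nose pred",proj(S,[.5313,.1721,.077]), proj(S,[.5313+.011,.1721,.077]),proj(S,[.5313-.011,.1721,.077]))
# nose face measurement: wood columns in rows
d=S["img"];print([ [tuple(d[r,c]) for c in range(288,308)] for r in (222,)])
E
```

```text
slot end from side [0.53035257 0.17929162 0.036     ]
[[ 0.5314  0.1448  0.0417]
 [ 0.5286  0.0855  0.0412]
 [ 0.5261  0.0315  0.027 ]
 [ 0.5245 -0.0181  0.0417]
 [ 0.5223 -0.0636  0.0421]]
x at y=.18,.0 [0.52931058 0.52469978] top line 0.5319 0.5235878
nose pred [297.83239764 225.4352841 ] [303.14419128 224.65079105] [292.50082096 226.22269889]
[[(np.uint8(34), np.uint8(29), np.uint8(24)), (np.uint8(32), np.uint8(28), np.uint8(24)), (np.uint8(23), np.uint8(22), np.uint8(20)), (np.uint8(108), np.uint8(80), np.uint8(51)), (np.uint8(151), np.uint8(112), np.uint8(68)), (np.uint8(150), np.uint8(112), np.uint8(68)), (np.uint8(141), np.uint8(104), np.uint8(64)), (np.uint8(136), np.uint8(103), np.uint8(62)), (np.uint8(135), np.uint8(101), np.uint8(62)), (np.uint8(137), np.uint8(104), np.uint8(63)), (np.uint8(135), np.uint8(101), np.uint8(61)), (np.uint8(132), np.uint8(99), np.uint8(61)), (np.uint8(133), np.uint8(100), np.uint8(61)), (np.uint8(111), np.uint8(82), np.uint8(51)), (np.uint8(53), np.uint8(41), np.uint8(28)), (np.uint8(25), np.uint8(24), np.uint8(22)), (np.uint8(30), np.uint8(26), np.uint8(22)), (np.uint8(33), np.uint8(29), np.uint8(26)), (np.uint8(33), np.uint8(28), np.uint8(26)), (np.uint8(29), np.uint8(26), np.uint8(24))]]
```

Both views agree on the alignment to within about 0.5 mm. Next I'll lower to slot height and approach the mouth, watching the forces.

>>> {"api": "send_rows", "payload": {
  "motion": [
    {"x":0,"y":0,"z":0.6,"rx":0,"ry":0,"rz":0,"jaw":1.5},
    {"x":0,"y":0,"z":0.6,"rx":0,"ry":0,"rz":0,"jaw":1.5},
    {"x":-1.2,"y":0,"z":0,"rx":0,"ry":0,"rz":0,"jaw":1.5},
    {"x":-1.2,"y":0,"z":0,"rx":0,"ry":0,"rz":0,"jaw":1.5},
    {"x":-1.2,"y":0,"z":0,"rx":0,"ry":0,"rz":0,"jaw":1.5}
  ]
}}

```text
clock: 7.7
tool_pos: [0.5309, 0.1618, 0.052]
eef_rot: [0.723, 0.691, -0.001, 0.0]
contact_force: [-0.5, -0.4, -1.8]
opening: 0.245
finger_force: 40.0
```

>>> {"api": "send_rows", "payload": {
  "motion": [
    {"x":-0.6,"y":0,"z":0,"rx":0,"ry":0,"rz":0,"jaw":1.5},
    {"x":-0.6,"y":0,"z":0,"rx":0,"ry":0,"rz":0,"jaw":1.5},
    {"x":-0.6,"y":0,"z":0,"rx":0,"ry":0,"rz":0,"jaw":1.5},
    {"x":-0.4,"y":0,"z":0,"rx":0,"ry":0,"rz":0,"jaw":1.5},
    {"x":-0.3,"y":0,"z":0,"rx":0,"ry":0,"rz":0,"jaw":1.5}
  ]
}}

```text
clock: 8.2
tool_pos: [0.53, 0.1387, 0.0522]
eef_rot: [0.723, 0.691, 0.0, 0.0]
contact_force: [-0.4, -0.0, -2.3]
opening: 0.249
finger_force: 40.0
```

```bash
python3 p.py; python3 - <<'E'
from m import *
out=[cv2.resize(d["img"][y:y+h,x:x+w],(390,390),interpolation=cv2.INTER_CUBIC) for d,(x,y,w,h) in((T,(235,170,80,80)),(S,(265,200,75,75)))]
cv2.imwrite("pics/g3.png",np.hstack(out)[:,:,::-1])
E
```

```text
now 8.2 [0.53   0.1387 0.0522] yaw 87.4 F [-0.4 -0.  -2.3] M [-0.15 -0.1   0.02] op 0.249 ff 40.0 q [-0.18  0.91 -0.28  1.93  0.61  0.39 -0.96]
```

View pics/g3.png

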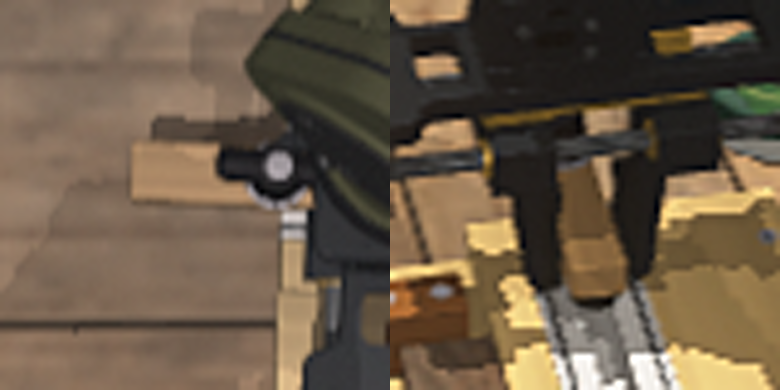

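The arm is over the slot and straight with it, and there is no contact force. The top view also shows the heel end at (262,205) and the bolt tip at (292.2,204), so I can check the position of the bolt axis.

```bash
python3 - <<'E'
from m import *
h=plane(T,262.1,205.3,.0648);print("heel end",h,"pred with a=42",np.array([.53,.1387])+np.array([.046,.9989])*.095)
print("bolt",[plane(T,292.2,204.05,z).round(4).tolist() for z in(.09,.094)],"pred",np.array([.53,.1387])+np.array([.046,.9989])*.042)
# edges of heel refined: row profile at column 270
c=T["img"][190:220,266:276].astype(int).mean(1);print(c.round(0).astype(int).tolist())
print("z .0648 rows",plane(T,270,200,.0648),plane(T,270,211,.0648))
E
```

```text
heel end [0.53187464 0.23508817 0.0648    ] pred with a=42 [0.53437   0.2335955]
bolt [[0.5308, 0.183, 0.09], [0.5303, 0.1831, 0.094]] pred [0.531932  0.1806538]
[[156, 130, 109], [157, 131, 110], [158, 132, 111], [144, 120, 101], [107, 90, 76], [90, 76, 65], [86, 72, 61], [84, 71, 60], [89, 74, 60], [137, 109, 83], [174, 138, 103], [170, 135, 101], [165, 132, 98], [168, 133, 99], [171, 136, 102], [173, 138, 103], [171, 135, 101], [169, 134, 101], [174, 138, 103], [181, 143, 107], [166, 132, 98], [123, 98, 74], [114, 94, 77], [130, 110, 93], [127, 107, 90], [125, 104, 88], [121, 101, 84], [118, 98, 82], [119, 98, 83], [125, 104, 87]]
z .0648 rows [0.54116761 0.22115377 0.0648    ] [0.52171018 0.22125387 0.0648    ]
```

Side says aligned and top suggests about 1.6 mm more in +x, so I'll split the difference. Then I'll feel my way in: with the flare, lateral force will show any remaining error.

>>> {"api": "send_rows", "payload": {
  "motion": [
    {"x":-0.5,"y":0.08,"z":0,"rx":0,"ry":0,"rz":0,"jaw":1.5},
    {"x":-0.5,"y":0,"z":0,"rx":0,"ry":0,"rz":0,"jaw":1.5},
    {"x":-0.5,"y":0,"z":0,"rx":0,"ry":0,"rz":0,"jaw":1.5},
    {"x":-0.3,"y":0,"z":0,"rx":0,"ry":0,"rz":0,"jaw":1.5},
    {"x":0,"y":0,"z":0,"rx":0,"ry":0,"rz":0,"jaw":1.5}
  ]
}}

```text
clock: 8.9
tool_pos: [0.5299, 0.1198, 0.0521]
eef_rot: [0.723, 0.69, -0.0, 0.0]
contact_force: [-0.4, 0.1, -2.0]
opening: 0.244
finger_force: 40.0
```

```bash
python3 p.py
```

```text
now 8.9 [0.5299 0.1198 0.0521] yaw 87.3 F [-0.4  0.1 -2. ] M [-0.15 -0.12  0.02] op 0.244 ff 40.0 q [-0.15  0.91 -0.27  1.94  0.62  0.38 -0.95]
```

>>> {"api": "send_rows", "payload": {
  "motion": [
    {"x":-0.7,"y":0,"z":0,"rx":0,"ry":0,"rz":0,"jaw":1.5},
    {"x":-0.8,"y":0,"z":0,"rx":0,"ry":0,"rz":0,"jaw":1.5},
    {"x":-0.8,"y":0,"z":0,"rx":0,"ry":0,"rz":0,"jaw":1.5},
    {"x":-0.8,"y":0,"z":0,"rx":0,"ry":0,"rz":0,"jaw":1.5},
    {"x":-0.8,"y":0,"z":0,"rx":0,"ry":0,"rz":0,"jaw":1.5}
  ]
}}

```text
clock: 9.4
tool_pos: [0.5281, 0.0809, 0.0521]
eef_rot: [0.723, 0.691, -0.0, 0.0]
contact_force: [1.1, -0.4, -2.3]
opening: 0.243
finger_force: 40.0
```

```bash
python3 p.py
```

```text
now 9.4 [0.5281 0.0809 0.0521] yaw 87.4 F [ 1.1 -0.4 -2.3] M [-0.15 -0.1   0.03] op 0.243 ff 40.0 q [-0.08  0.9  -0.27  1.97  0.64  0.36 -0.9 ]
```

>>> {"api": "send_rows", "payload": {
  "motion": [
    {"x":-1.0,"y":0,"z":0,"rx":0,"ry":0,"rz":0,"jaw":1.5},
    {"x":-1.0,"y":0,"z":0,"rx":0,"ry":0,"rz":0,"jaw":1.5},
    {"x":-1.0,"y":0,"z":0,"rx":0,"ry":0,"rz":0,"jaw":1.5},
    {"x":-1.0,"y":0,"z":0,"rx":0,"ry":0,"rz":0,"jaw":1.5},
    {"x":-1.0,"y":0,"z":0,"rx":0,"ry":0,"rz":0,"jaw":1.5}
  ]
}}

```text
clock: 9.9
tool_pos: [0.5259, 0.031, 0.0521]
eef_rot: [0.723, 0.691, -0.0, 0.0]
contact_force: [0.8, -0.6, -2.4]
opening: 0.248
finger_force: 40.0
```

>>> {"api": "send_rows", "payload": {
  "motion": [
    {"x":-0.6,"y":0,"z":0,"rx":0,"ry":0,"rz":0,"jaw":1.5},
    {"x":-0.3,"y":0,"z":0,"rx":0,"ry":0,"rz":0,"jaw":1.5},
    {"x":0,"y":0,"z":0,"rx":0,"ry":0,"rz":0,"jaw":1.5},
    {"x":0,"y":0,"z":0,"rx":0,"ry":0,"rz":0,"jaw":1.5},
    {"x":0,"y":0,"z":0,"rx":0,"ry":0,"rz":0,"jaw":1.5}
  ]
}}

```text
clock: 10.4
tool_pos: [0.5256, 0.0237, 0.0521]
eef_rot: [0.723, 0.691, 0.0, -0.0]
contact_force: [-0.1, -0.1, -2.4]
opening: 0.245
finger_force: 40.0
```

```bash
python3 p.py; python3 - <<'E'
from m import *
out=[cv2.resize(d["img"][y:y+h,x:x+w],(390,390),interpolation=cv2.INTER_CUBIC) for d,(x,y,w,h) in((T,(285,165,110,110)),(S,(245,200,120,120)))]
cv2.imwrite("pics/g4.png",np.hstack(out)[:,:,::-1])
E
```

```text
now 10.4 [0.5256 0.0237 0.0521] yaw 87.5 F [-0.1 -0.1 -2.4] M [-0.1  -0.11 -0.02] op 0.245 ff 40.0 q [ 0.03  0.9  -0.27  1.99  0.68  0.34 -0.83]
```

View pics/g4.png

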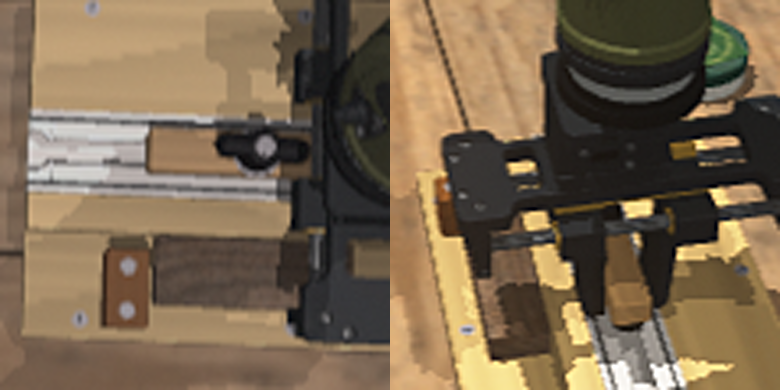

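The clamp is in the slot beside the block, heel end at the left. Bolt tip is at about (359.8,205.9) and the block spans columns 328.7 to 384.3. I'll compare the two along the slot.

```bash
python3 - <<'E'
from m import *
u=np.array([.046,.9989,0])
b=plane(T,359.75,205.9,.094);l=plane(T,328.7,241,.037);r=plane(T,384.3,243,.037);h=plane(T,(148)/3.545+285,165+147/3.545,.0648)
print("bolt",b,"len",np.linalg.norm(l-r),"s bolt",b@u,"heel-based bolt s",h@u-.053,"s work l,r",l@u,r@u,"mid",(l+r)@u/2)
E
```

```text
bolt [0.52635862 0.0686621  0.094     ] len 0.09978693013457955 s bolt 0.09279906792217563 heel-based bolt s 0.09279052686747521 s work l,r 0.1378370977640813 0.0380550345365257 mid 0.08794606615030351
```

The bolt is 4.9 mm short of the block's middle, so I'll correct that. Then I'll start the swing about the bolt (44 mm along tool x) with a softer grip so the head can centre itself.

>>> {"api": "send_rows", "payload": {
  "motion": [
    {"x":-0.25,"y":0,"z":0,"rx":0,"ry":0,"rz":0,"jaw":1.5},
    {"x":-0.25,"y":0,"z":0.03,"rx":0,"ry":0,"rz":0,"jaw":1.5},
    {"x":0,"y":0,"z":0,"rx":0,"ry":0,"rz":0,"jaw":1.5},
    {"x":0.02,"y":-0.44,"z":0,"rx":0,"ry":0,"rz":0.1,"jaw":1.5},
    {"x":0.02,"y":-0.44,"z":0,"rx":0,"ry":0,"rz":0.1,"jaw":1.5}
  ],
  "grip_force": 18
}}

```text
clock: 11.1
tool_pos: [0.5165, 0.019, 0.0518]
eef_rot: [0.79, 0.613, 0.0, 0.0]
contact_force: [0.3, 0.1, -1.7]
opening: 0.249
finger_force: 18.0
```

>>> {"api": "send_rows", "payload": {
  "motion": [
    {"x":0.02,"y":-0.44,"z":0,"rx":0,"ry":0,"rz":0.1,"jaw":1.5},
    {"x":0.02,"y":-0.44,"z":0,"rx":0,"ry":0,"rz":0.1,"jaw":1.5},
    {"x":0.02,"y":-0.44,"z":0,"rx":0,"ry":0,"rz":0.1,"jaw":1.5},
    {"x":0.02,"y":-0.44,"z":0,"rx":0,"ry":0,"rz":0.1,"jaw":1.5},
    {"x":0,"y":0,"z":0,"rx":0,"ry":0,"rz":0,"jaw":1.5}
  ]
}}

```text
clock: 11.6
tool_pos: [0.5002, 0.0272, 0.0518]
eef_rot: [0.895, 0.447, -0.0, -0.0]
contact_force: [-0.4, 0.5, -2.0]
opening: 0.243
finger_force: 18.0
```

```bash
python3 p.py
```

```text
now 11.6 [0.5002 0.0272 0.0518] yaw 53.1 F [-0.4  0.5 -2. ] M [-0.06  0.02  0.03] op 0.243 ff 18.0 q [-0.08  0.88 -0.12  2.07  0.43  0.22 -1.22]
```

>>> {"api": "send_rows", "payload": {
  "motion": [
    {"x":0.02,"y":-0.44,"z":0,"rx":0,"ry":0,"rz":0.1,"jaw":1.5},
    {"x":0.02,"y":-0.44,"z":0,"rx":0,"ry":0,"rz":0.1,"jaw":1.5},
    {"x":0.02,"y":-0.44,"z":0,"rx":0,"ry":0,"rz":0.1,"jaw":1.5},
    {"x":0.02,"y":-0.44,"z":0,"rx":0,"ry":0,"rz":0.1,"jaw":1.5},
    {"x":0.02,"y":-0.44,"z":0,"rx":0,"ry":0,"rz":0.1,"jaw":1.5}
  ]
}}

```text
clock: 12.1
tool_pos: [0.4871, 0.0437, 0.0518]
eef_rot: [0.978, 0.21, 0.0, -0.0]
contact_force: [0.5, -0.4, -3.1]
opening: 0.246
finger_force: 18.0
```

```bash
python3 p.py
```

```text
now 12.1 [0.4871 0.0437 0.0518] yaw 24.3 F [ 0.5 -0.4 -3.1] M [-0.03  0.08 -0.03] op 0.246 ff 18.0 q [-0.16  0.88 -0.04  2.11  0.18  0.16 -1.51]
```

>>> {"api": "send_rows", "payload": {
  "motion": [
    {"x":0.02,"y":-0.44,"z":0,"rx":0,"ry":0,"rz":0.1,"jaw":1.5},
    {"x":0.02,"y":-0.44,"z":0,"rx":0,"ry":0,"rz":0.1,"jaw":1.5},
    {"x":0.02,"y":-0.44,"z":0,"rx":0,"ry":0,"rz":0.1,"jaw":1.5},
    {"x":0.02,"y":-0.44,"z":0,"rx":0,"ry":0,"rz":0.1,"jaw":1.5},
    {"x":0.01,"y":-0.31,"z":0,"rx":0,"ry":0,"rz":0.07,"jaw":1.5}
  ]
}}

```text
clock: 12.6
tool_pos: [0.4838, 0.0641, 0.0519]
eef_rot: [1.0, -0.023, 0.001, -0.0]
contact_force: [-0.1, -0.8, -3.2]
opening: 0.248
finger_force: 18.0
```

```bash
python3 p.py; python3 - <<'E'
from m import *
out=[cv2.resize(d["img"][y:y+h,x:x+w],(390,390),interpolation=cv2.INTER_CUBIC) for d,(x,y,w,h) in((T,(300,175,100,100)),(S,(245,200,110,110)))]
cv2.imwrite("pics/g5.png",np.hstack(out)[:,:,::-1])
E
```

```text
now 12.6 [0.4838 0.0641 0.0519] yaw -2.6 F [-0.1 -0.8 -3.2] M [-0.13 -0.11  0.02] op 0.248 ff 18.0 q [-0.23  0.88  0.01  2.11 -0.06  0.15 -1.78]
```

View pics/g5.png

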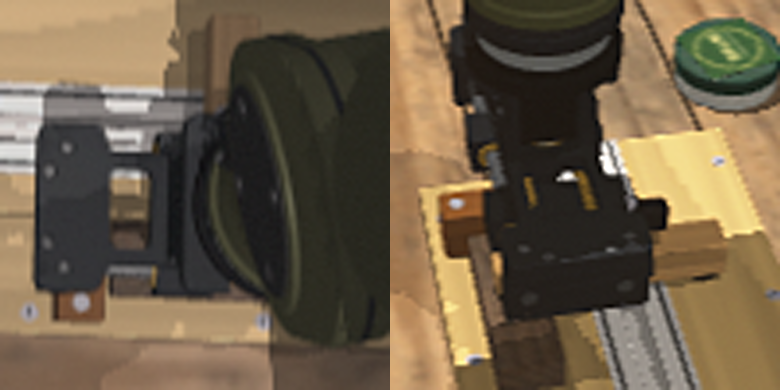

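The arm is square to the slot, with the nose over the block. Next I'll settle the heel on the table, open only partway because the stop is close, and lift clear.

>>> {"api": "send_rows", "payload": {
  "motion": [
    {"x":0,"y":0,"z":0.05,"rx":0,"ry":0,"rz":0,"jaw":1.5},
    {"x":0,"y":0,"z":0,"rx":0,"ry":0,"rz":0,"jaw":2.6},
    {"x":0,"y":0,"z":0,"rx":0,"ry":0,"rz":0,"jaw":3.2},
    {"x":0,"y":0,"z":0,"rx":0,"ry":0,"rz":0,"jaw":3.8},
    {"x":0,"y":0,"z":0,"rx":0,"ry":0,"rz":0,"jaw":3.8}
  ]
}}

```text
clock: 13.2
tool_pos: [0.4829, 0.0636, 0.0514]
eef_rot: [1.0, -0.022, -0.0, 0.0]
contact_force: [-0.7, -0.4, 0.1]
opening: 0.432
finger_force: 0.0
```

>>> {"api": "send_rows", "payload": {
  "motion": [
    {"x":0,"y":0,"z":-0.8,"rx":0,"ry":0,"rz":0,"jaw":3.8},
    {"x":0,"y":0,"z":-1.8,"rx":0,"ry":0,"rz":0,"jaw":3.8},
    {"x":0,"y":0,"z":-2.5,"rx":0,"ry":0,"rz":0,"jaw":3.8},
    {"x":0,"y":0,"z":-2.5,"rx":0,"ry":0,"rz":0,"jaw":3.8},
    {"x":0,"y":0,"z":-2.5,"rx":0,"ry":0,"rz":0,"jaw":3.8}
  ]
}}

```text
clock: 13.7
tool_pos: [0.4827, 0.0637, 0.1538]
eef_rot: [1.0, -0.022, -0.0, 0.0]
contact_force: [0.8, -0.2, 0.1]
opening: 0.43
finger_force: 0.0
```

```bash
python3 p.py 10 .42 .2 .2 87 10 .5278 .0621 .15 175
```

```text
now 13.7 [0.4827 0.0637 0.1538] yaw -2.5 F [ 0.8 -0.2  0.1] M [ 0.03 -0.    0.  ] op 0.43 ff 0.0 q [-0.25  0.68  0.04  2.07 -0.06  0.39 -1.78]
-> [0.42 0.2  0.2 ] 87.0 n 10 rv [ 0.      0.     -0.1563]
   [-0.69 -1.33 -0.46]
   [-0.47 -1.42 -0.46]
   [-0.24 -1.48 -0.46]
   [-0.01 -1.5  -0.46]
   [ 0.22 -1.48 -0.46]
   [ 0.45 -1.43 -0.46]
   [ 0.67 -1.34 -0.46]
   [ 0.87 -1.22 -0.46]
   [ 1.05 -1.07 -0.46]
   [ 1.2  -0.9  -0.46]
-> [0.5278 0.0621 0.15  ] 175.0 n 10 rv [-0.      0.     -0.1536]
   [-1.32  1.15  0.5 ]
   [-1.48  0.93  0.5 ]
   [-1.61  0.7   0.5 ]
   [-1.69  0.44  0.5 ]
   [-1.74  0.18  0.5 ]
   [-1.75 -0.09  0.5 ]
   [-1.71 -0.36  0.5 ]
   [-1.64 -0.62  0.5 ]
   [-1.53 -0.86  0.5 ]
   [-1.38 -1.08  0.5 ]
```

```bash
python3 p.py 12 .42 -.16 .2 87 | tail -12
```

```text
[-0.44  1.89 -0.39]
   [-0.68  1.81 -0.39]
   [-0.91  1.71 -0.39]
   [-1.12  1.58 -0.39]
   [-1.32  1.42 -0.39]
   [-1.49  1.23 -0.39]
   [-1.64  1.03 -0.39]
   [-1.76  0.81 -0.39]
   [-1.85  0.57 -0.39]
   [-1.91  0.33 -0.39]
   [-1.93  0.08 -0.39]
   [-1.93 -0.18 -0.39]
```

>>> {"api": "send_rows", "payload": {
  "motion": [
    {"x":-0.44,"y":1.89,"z":-0.39,"rx":0,"ry":0,"rz":-0.13,"jaw":3.8},
    {"x":-0.68,"y":1.81,"z":-0.39,"rx":0,"ry":0,"rz":-0.13,"jaw":3.8},
    {"x":-0.91,"y":1.71,"z":-0.39,"rx":0,"ry":0,"rz":-0.13,"jaw":3.8},
    {"x":-1.12,"y":1.58,"z":-0.39,"rx":0,"ry":0,"rz":-0.13,"jaw":3.8},
    {"x":-1.32,"y":1.42,"z":-0.39,"rx":0,"ry":0,"rz":-0.13,"jaw":3.8}
  ]
}}

```text
clock: 14.2
tool_pos: [0.4565, -0.0304, 0.1726]
eef_rot: [0.954, 0.301, 0.0, 0.0]
contact_force: [0.1, 0.3, -0.2]
opening: 0.432
finger_force: 0.0
```

>>> {"api": "send_rows", "payload": {
  "motion": [
    {"x":-1.49,"y":1.23,"z":-0.39,"rx":0,"ry":0,"rz":-0.13,"jaw":3.8},
    {"x":-1.64,"y":1.03,"z":-0.39,"rx":0,"ry":0,"rz":-0.13,"jaw":3.8},
    {"x":-1.76,"y":0.81,"z":-0.39,"rx":0,"ry":0,"rz":-0.13,"jaw":3.8},
    {"x":-1.85,"y":0.57,"z":-0.39,"rx":0,"ry":0,"rz":-0.13,"jaw":3.8},
    {"x":-1.91,"y":0.33,"z":-0.39,"rx":0,"ry":0,"rz":-0.13,"jaw":3.8}
  ]
}}

```text
clock: 14.7
tool_pos: [0.4301, -0.1237, 0.192]
eef_rot: [0.808, 0.589, -0.0, 0.001]
contact_force: [0.4, 0.1, -0.4]
opening: 0.429
finger_force: 0.0
```

>>> {"api": "send_rows", "payload": {
  "motion": [
    {"x":-1.93,"y":0.08,"z":-0.39,"rx":0,"ry":0,"rz":-0.13,"jaw":3.8},
    {"x":-1.93,"y":-0.18,"z":-0.39,"rx":0,"ry":0,"rz":-0.13,"jaw":3.8},
    {"x":0,"y":0,"z":0,"rx":0,"ry":0,"rz":0,"jaw":3.8},
    {"x":0,"y":0,"z":0,"rx":0,"ry":0,"rz":0,"jaw":3.8},
    {"x":0,"y":0,"z":0,"rx":0,"ry":0,"rz":0,"jaw":3.8}
  ]
}}

```text
clock: 15.2
tool_pos: [0.4204, -0.1588, 0.1993]
eef_rot: [0.727, 0.687, 0.0, 0.0]
contact_force: [0.1, 0.8, -0.1]
opening: 0.431
finger_force: 0.0
```

```bash
python3 p.py; python3 - <<'E'
from m import *
b0=proj(T,[.5278,.0621,.082]);print("pred nut px",b0, "arm heel px",proj(T,[.5278+.053,.0597,.064]),"nose",proj(T,[.4579,.0653,.064]))
box=(335,180,50,60)
for nm,lo,hi in(("nut",(0,0,0),(179,255,45)),("bolt",(0,0,120),(179,50,255))):
    bx=box if nm=="nut" else (int(b0[0])-9,int(b0[1])-9,18,18)
    m,im=mask(T,bx,lo,hi)
    for c in cv2.findContours(m,0,1)[0]:
        if cv2.contourArea(c)>16*8:
            q=quad(c,bx);print(nm,cv2.contourArea(c)/16,q.round(1).tolist(),q.mean(0).round(2), cv2.fitEllipse(c)[2].__round__(1))
g=cv2.cvtColor(T["img"],cv2.COLOR_RGB2HSV)
for r in range(172,250,6): print(r,' '.join("%d/%d/%d"%tuple(g[r,c]) for c in range(344,376,3)))
E
```

```text
now 15.2 [ 0.4204 -0.1588  0.1993] yaw 86.8 F [ 0.1  0.8 -0.1] M [-0.03 -0.07 -0.  ] op 0.431 ff 0.0 q [ 0.58  0.59 -0.5   2.12  0.53  0.55 -0.37]
pred nut px [362.38395501 205.83182096] arm heel px [361.20994464 177.19132918] nose [359.80417161 246.92446545]
nut 199.3125 [[351.4, 217.6], [357.8, 193.2], [369.5, 196.2], [363.1, 220.7]] [360.46 206.92] 5.4
bolt 18.5625 [[359.6, 204.1], [364.4, 204.1], [364.4, 209.1], [359.6, 209.1]] [362.   206.62] 14.5
bolt 47.15625 [[364.9, 201.4], [370.4, 201.4], [370.4, 213.4], [364.9, 213.4]] [367.62 207.38] 1.8
bolt 8.46875 [[365.7, 200.2], [365.9, 197.9], [370.6, 198.4], [370.3, 200.8]] [368.12 199.32] 94.2
172 17/94/158 17/96/159 17/97/158 17/95/158 17/94/157 17/96/152 17/96/154 18/93/142 17/96/143 17/84/145 17/97/144
178 17/96/156 17/95/156 17/96/156 17/96/157 16/96/90 17/97/134 17/97/132 17/94/147 17/95/155 17/94/154 17/96/154
184 17/94/158 17/97/158 16/94/139 14/98/65 15/104/162 15/105/160 15/104/154 15/105/150 17/94/160 17/94/160 17/96/159
190 17/95/161 17/96/162 17/93/143 13/100/69 14/105/163 15/105/160 15/104/154 14/104/142 17/95/163 17/
[... 318 characters left out ...]
7/168 9/16/160 6/16/160
214 9/16/156 3/15/158 6/16/159 15/106/84 5/23/131 135/20/26 160/25/31 14/85/117 13/10/171 10/10/156 13/12/152
220 15/12/166 8/19/147 12/18/145 15/101/98 14/105/139 15/107/98 15/103/109 15/63/146 15/7/154 10/5/154 20/5/140
226 17/94/162 18/94/138 17/94/141 14/102/112 15/105/160 15/103/159 15/104/152 16/100/132 17/96/170 17/95/170 17/94/169
232 13/84/70 14/79/74 13/81/60 15/105/133 15/107/158 15/106/159 15/104/152 15/99/95 17/94/111 17/94/133 19/90/136
238 13/77/83 10/77/76 11/76/74 15/105/143 14/104/159 15/104/159 15/102/152 13/88/84 10/80/93 11/78/92 12/81/91
244 13/67/87 13/63/73 13/68/71 15/104/149 15/104/157 15/105/158 15/106/152 13/83/89 12/78/92 12/84/94 12/81/95
```

```bash
python3 - <<'E'
from m import *
box=(335,180,50,60);m,im=mask(T,box,(0,0,0),(179,255,60))
c=big(m);k=np.zeros_like(m);cv2.drawContours(k,[c],-1,255,-1)
ys,xs=np.nonzero(k);
for r in range(ys.min(),ys.max()+1,6):
    v=xs[ys==r];print(round((r+.5)/4-.5+180,1),((v.min()+.5)/4+334.5).round(1),((v.max()+.5)/4+334.5).round(1))
print("bolt",[plane(T,362,206.6,z).round(4).tolist() for z in (.092,.096)])
hm,_=mask(T,(345,170,35,80),(12,90,100),(16,255,255))
for R in (184,190,226,236,244):
    row=cv2.cvtColor(T["img"],cv2.COLOR_RGB2HSV)[R,345:378,2];print(R,row.tolist())
E
```

```text
194.4 360.1 363.6
195.9 358.6 365.1
197.4 358.1 365.4
198.9 357.9 365.1
200.4 357.1 365.6
201.9 357.1 365.1
203.4 355.9 365.1
204.9 355.1 365.9
206.4 354.4 366.6
207.9 354.1 366.4
209.4 354.4 365.6
210.9 354.9 364.6
212.4 356.4 364.1
213.9 356.9 364.1
215.4 356.6 364.1
216.9 356.6 364.1
218.4 357.1 363.4
bolt [[0.5254, 0.0645, 0.092], [0.5249, 0.0652, 0.096]]
184 [157, 159, 158, 135, 137, 138, 138, 94, 64, 130, 167, 162, 156, 156, 160, 160, 155, 154, 152, 154, 151, 127, 162, 159, 161, 160, 160, 160, 159, 160, 160, 161, 161]
190 [161, 162, 161, 139, 140, 141, 141, 96, 70, 139, 171, 163, 155, 156, 160, 159, 156, 153, 153, 153, 142, 145, 164, 163, 164, 163, 163, 162, 163, 164, 164, 163, 163]
226 [163, 162, 139, 139, 141, 140, 66, 68, 112, 171, 169, 159, 154, 158, 159, 158, 154, 152, 151, 149, 132, 173, 170, 170, 171, 171, 169, 168, 169, 169, 169, 168, 169]
236 [82, 83, 74, 70, 69, 65, 64, 73, 140, 176, 169, 158, 154, 157, 158, 156, 153, 152, 152, 148, 85, 86, 86, 86, 82, 81, 79, 77, 77, 78, 84, 83, 83]
244 [89, 86, 73, 76, 77, 70, 65, 74, 149, 178, 167, 158, 155, 158, 159, 154, 152, 151, 150, 144, 88, 96, 99, 93, 90, 92, 94, 94, 94, 94, 96, 93, 93]
```

The arm lies square. The wing is about 3° clockwise of it, with world yaw about -4.2°, so the nut reads about 0.05. I'll grip the nut with the tool flipped, at yaw 176°, so one grasp covers the whole turn.

```bash
python3 p.py 13 .5263 .0638 .13 175.8 | tail -14
```

```text
-> [0.5263 0.0638 0.13  ] 175.8 n 13 rv [ 0.     -0.     -0.1194]
   [1.76 0.72 0.53]
   [1.66 0.92 0.53]
   [1.54 1.12 0.53]
   [1.39 1.29 0.53]
   [1.23 1.45 0.53]
   [1.05 1.58 0.53]
   [0.85 1.7  0.53]
   [0.64 1.79 0.53]
   [0.43 1.85 0.53]
   [0.2  1.89 0.53]
   [-0.02  1.9   0.53]
   [-0.25  1.88  0.53]
   [-0.47  1.84  0.53]
```

>>> {"api": "send_rows", "payload": {
  "motion": [
    {"x":1.76,"y":0.72,"z":0.53,"rx":0,"ry":0,"rz":-0.1194,"jaw":3},
    {"x":1.66,"y":0.92,"z":0.53,"rx":0,"ry":0,"rz":-0.1194,"jaw":3},
    {"x":1.54,"y":1.12,"z":0.53,"rx":0,"ry":0,"rz":-0.1194,"jaw":3},
    {"x":1.39,"y":1.29,"z":0.53,"rx":0,"ry":0,"rz":-0.1194,"jaw":3},
    {"x":1.23,"y":1.45,"z":0.53,"rx":0,"ry":0,"rz":-0.1194,"jaw":3}
  ]
}}

```text
clock: 15.9
tool_pos: [0.4613, -0.0729, 0.1723]
eef_rot: [0.49, 0.872, -0.0, -0.0]
contact_force: [-0.3, -0.3, -0.3]
opening: 0.342
finger_force: 0.0
```

>>> {"api": "send_rows", "payload": {
  "motion": [
    {"x":1.05,"y":1.58,"z":0.53,"rx":0,"ry":0,"rz":-0.1194,"jaw":3},
    {"x":0.85,"y":1.7,"z":0.53,"rx":0,"ry":0,"rz":-0.1194,"jaw":3},
    {"x":0.64,"y":1.79,"z":0.53,"rx":0,"ry":0,"rz":-0.1194,"jaw":3},
    {"x":0.43,"y":1.85,"z":0.53,"rx":0,"ry":0,"rz":-0.1194,"jaw":3},
    {"x":0.2,"y":1.89,"z":0.53,"rx":0,"ry":0,"rz":-0.1194,"jaw":3}
  ]
}}

```text
clock: 16.4
tool_pos: [0.502, 0.0128, 0.1458]
eef_rot: [0.212, 0.977, -0.0, -0.0]
contact_force: [0.2, -0.1, 0.4]
opening: 0.338
finger_force: 0.0
```

>>> {"api": "send_rows", "payload": {
  "motion": [
    {"x":-0.02,"y":1.9,"z":0.53,"rx":0,"ry":0,"rz":-0.1194,"jaw":3},
    {"x":-0.25,"y":1.88,"z":0.53,"rx":0,"ry":0,"rz":-0.1194,"jaw":3},
    {"x":-0.47,"y":1.84,"z":0.53,"rx":0,"ry":0,"rz":-0.1194,"jaw":3},
    {"x":0,"y":0,"z":0,"rx":0,"ry":0,"rz":0,"jaw":3},
    {"x":0,"y":0,"z":0,"rx":0,"ry":0,"rz":0,"jaw":3}
  ]
}}

```text
clock: 16.9
tool_pos: [0.5257, 0.0629, 0.1299]
eef_rot: [0.038, 0.999, -0.0, -0.001]
contact_force: [-1.1, -1.1, -0.5]
opening: 0.34
finger_force: 0.0
```

```bash
python3 p.py 5 .5263 .0638 .0855 175.8
```

```text
now 16.9 [0.5257 0.0629 0.1299] yaw 175.6 F [-1.1 -1.1 -0.5] M [ 0.01 -0.15 -0.  ] op 0.34 ff 0.0 q [ 0.25  0.87 -0.8   1.94  0.92  0.76  0.39]
-> [0.5263 0.0638 0.0855] 175.8 n 5 rv [-0.0002 -0.0002 -0.0006]
   [-0.01  0.02  0.89]
   [-0.01  0.02  0.89]
   [-0.01  0.02  0.89]
   [-0.01  0.02  0.89]
   [-0.01  0.02  0.89]
```

>>> {"api": "send_rows", "payload": {
  "motion": [
    {"x":-0.01,"y":0.02,"z":0.89,"rx":0,"ry":0,"rz":0,"jaw":3},
    {"x":-0.01,"y":0.02,"z":0.89,"rx":0,"ry":0,"rz":0,"jaw":3},
    {"x":-0.01,"y":0.02,"z":0.89,"rx":0,"ry":0,"rz":0,"jaw":3},
    {"x":-0.01,"y":0.02,"z":0.89,"rx":0,"ry":0,"rz":0,"jaw":3},
    {"x":0,"y":0,"z":0.89,"rx":0,"ry":0,"rz":0,"jaw":3}
  ]
}}

```text
clock: 17.4
tool_pos: [0.5265, 0.0636, 0.0848]
eef_rot: [0.037, 0.999, -0.0, -0.0]
contact_force: [1.0, 0.5, 0.2]
opening: 0.341
finger_force: 0.0
```

>>> {"api": "send_rows", "payload": {
  "motion": [
    {"x":0,"y":0,"z":0,"rx":0,"ry":0,"rz":0,"jaw":2.2},
    {"x":0,"y":0,"z":0,"rx":0,"ry":0,"rz":0,"jaw":1.6},
    {"x":0,"y":0,"z":0,"rx":0,"ry":0,"rz":0,"jaw":1.3},
    {"x":0,"y":0,"z":0,"rx":0,"ry":0,"rz":0,"jaw":1.0},
    {"x":0,"y":0,"z":0,"rx":0,"ry":0,"rz":0,"jaw":0.6}
  ],
  "grip_force": 15
}}

```text
clock: 17.9
tool_pos: [0.5268, 0.0638, 0.086]
eef_rot: [0.037, 0.999, -0.0, 0.0]
contact_force: [0.2, -0.6, 1.2]
opening: 0.131
finger_force: 14.9
```

>>> {"api": "send_rows", "payload": {
  "motion": [
    {"x":0,"y":0,"z":0,"rx":0,"ry":0,"rz":0,"jaw":0.6},
    {"x":0,"y":0,"z":0,"rx":0,"ry":0,"rz":0,"jaw":0.6},
    {"x":0,"y":0,"z":0,"rx":0,"ry":0,"rz":0,"jaw":0.6},
    {"x":0,"y":0,"z":0,"rx":0,"ry":0,"rz":0,"jaw":0.6},
    {"x":0,"y":0,"z":0,"rx":0,"ry":0,"rz":0,"jaw":0.6}
  ]
}}

```text
clock: 18.4
tool_pos: [0.5268, 0.0638, 0.0859]
eef_rot: [0.037, 0.999, -0.0, 0.0]
contact_force: [-0.6, -1.0, 4.4]
opening: 0.129
finger_force: 15.0
```

```bash
python3 p.py
```

```text
now 18.4 [0.5268 0.0638 0.0859] yaw 175.8 F [-0.6 -1.   4.4] M [-0.22 -0.02  0.04] op 0.129 ff 15.0 q [ 0.22  0.93 -0.73  1.96  1.02  0.68  0.31]
```

The wing is gripped at 11.4 mm. I'll raise it about 1 mm so the nose doesn't drag the block while the arm swings to its stop, lower again, and then go on tightening.

>>> {"api": "send_rows", "payload": {
  "motion": [
    {"x":0,"y":0,"z":-0.12,"rx":0,"ry":0,"rz":0,"jaw":0.6},
    {"x":0,"y":0,"z":0,"rx":0,"ry":0,"rz":0.07,"jaw":0.6},
    {"x":0,"y":0,"z":0,"rx":0,"ry":0,"rz":0.07,"jaw":0.6},
    {"x":0,"y":0,"z":0,"rx":0,"ry":0,"rz":0.07,"jaw":0.6},
    {"x":0,"y":0,"z":0.1,"rx":0,"ry":0,"rz":0,"jaw":0.6}
  ],
  "grip_force": 35
}}

```text
clock: 18.9
tool_pos: [0.527, 0.0638, 0.0859]
eef_rot: [0.142, 0.99, -0.0, 0.0]
contact_force: [-1.3, -1.8, 9.0]
opening: 0.133
finger_force: 35.0
```

```bash
python3 p.py
```

```text
now 18.9 [0.527  0.0638 0.0859] yaw 163.7 F [-1.3 -1.8  9. ] M [-0.31  0.06 -0.05] op 0.133 ff 35.0 q [ 0.19  0.92 -0.69  1.96  0.99  0.65  0.13]
```

>>> {"api": "send_rows", "payload": {
  "motion": [
    {"x":0,"y":0,"z":-0.06,"rx":0,"ry":0,"rz":0.1,"jaw":0.6},
    {"x":0,"y":0,"z":0,"rx":0,"ry":0,"rz":0.1,"jaw":0.6},
    {"x":0,"y":0,"z":0,"rx":0,"ry":0,"rz":0.1,"jaw":0.6},
    {"x":0,"y":0,"z":0,"rx":0,"ry":0,"rz":0.1,"jaw":0.6},
    {"x":0,"y":0,"z":0,"rx":0,"ry":0,"rz":0.1,"jaw":0.6}
  ]
}}

```text
clock: 19.4
tool_pos: [0.5269, 0.0638, 0.0861]
eef_rot: [0.383, 0.924, 0.0, -0.0]
contact_force: [0.5, -0.6, -3.7]
opening: 0.13
finger_force: 34.9
```

```bash
python3 p.py
```

```text
now 19.4 [0.5269 0.0638 0.0861] yaw 135.0 F [ 0.5 -0.6 -3.7] M [-0.14 -0.5   0.09] op 0.13 ff 34.9 q [ 0.13  0.89 -0.57  1.96  0.89  0.57 -0.28]
```

>>> {"api": "send_rows", "payload": {
  "motion": [
    {"x":0,"y":0,"z":0.02,"rx":0,"ry":0,"rz":0.1,"jaw":0.6},
    {"x":0,"y":0,"z":0,"rx":0,"ry":0,"rz":0.1,"jaw":0.6},
    {"x":0,"y":0,"z":0,"rx":0,"ry":0,"rz":0.1,"jaw":0.6},
    {"x":0,"y":0,"z":0,"rx":0,"ry":0,"rz":0.1,"jaw":0.6},
    {"x":0,"y":0,"z":0,"rx":0,"ry":0,"rz":0.1,"jaw":0.6}
  ]
}}

```text
clock: 19.9
tool_pos: [0.527, 0.064, 0.0862]
eef_rot: [0.599, 0.8, 0.0, 0.0]
contact_force: [0.2, -0.3, -0.8]
opening: 0.135
finger_force: 35.0
```

```bash
python3 p.py
```

```text
now 19.9 [0.527  0.064  0.0862] yaw 106.3 F [ 0.2 -0.3 -0.8] M [-0.25 -0.48  0.1 ] op 0.135 ff 35.0 q [ 0.06  0.86 -0.44  1.96  0.76  0.49 -0.66]
```

>>> {"api": "send_rows", "payload": {
  "motion": [
    {"x":0,"y":0,"z":0,"rx":0,"ry":0,"rz":0.1,"jaw":0.6},
    {"x":0,"y":0,"z":0,"rx":0,"ry":0,"rz":0.1,"jaw":0.6},
    {"x":0,"y":0,"z":0,"rx":0,"ry":0,"rz":0.1,"jaw":0.6},
    {"x":0,"y":0,"z":0,"rx":0,"ry":0,"rz":0.1,"jaw":0.6},
    {"x":0,"y":0,"z":0,"rx":0,"ry":0,"rz":0.1,"jaw":0.6}
  ],
  "grip_force": 55
}}

```text
clock: 20.4
tool_pos: [0.5268, 0.0639, 0.0862]
eef_rot: [0.779, 0.627, 0.0, 0.0]
contact_force: [-0.8, -1.2, -0.9]
opening: 0.128
finger_force: 55.2
```

```bash
python3 p.py
```

```text
now 20.4 [0.5268 0.0639 0.0862] yaw 77.7 F [-0.8 -1.2 -0.9] M [-0.35 -0.43  0.09] op 0.128 ff 55.2 q [-0.02  0.84 -0.32  1.97  0.6   0.42 -1.01]
```

>>> {"api": "send_rows", "payload": {
  "motion": [
    {"x":0,"y":0,"z":0,"rx":0,"ry":0,"rz":0.08,"jaw":0.6},
    {"x":0,"y":0,"z":0,"rx":0,"ry":0,"rz":0.08,"jaw":0.6},
    {"x":0,"y":0,"z":0,"rx":0,"ry":0,"rz":0.08,"jaw":0.6},
    {"x":0,"y":0,"z":0,"rx":0,"ry":0,"rz":0.06,"jaw":0.6},
    {"x":0,"y":0,"z":0,"rx":0,"ry":0,"rz":0,"jaw":0.6}
  ]
}}

```text
clock: 20.9
tool_pos: [0.5263, 0.0638, 0.086]
eef_rot: [0.863, 0.505, -0.0, 0.0]
contact_force: [-0.8, -0.9, -1.4]
opening: 0.131
finger_force: 55.3
```

```bash
python3 p.py
```

```text
now 20.9 [0.5263 0.0638 0.086 ] yaw 60.7 F [-0.8 -0.9 -1.4] M [-0.35 -0.54  0.04] op 0.131 ff 55.3 q [-0.06  0.84 -0.25  1.97  0.49  0.39 -1.2 ]
```

>>> {"api": "send_rows", "payload": {
  "motion": [
    {"x":0,"y":0,"z":0,"rx":0,"ry":0,"rz":0.05,"jaw":0.6},
    {"x":0,"y":0,"z":0,"rx":0,"ry":0,"rz":0.05,"jaw":0.6},
    {"x":0,"y":0,"z":0,"rx":0,"ry":0,"rz":0.05,"jaw":0.6},
    {"x":0,"y":0,"z":0,"rx":0,"ry":0,"rz":0,"jaw":0.6},
    {"x":0,"y":0,"z":0,"rx":0,"ry":0,"rz":0,"jaw":0.6}
  ]
}}

```text
clock: 21.4
tool_pos: [0.5262, 0.0637, 0.086]
eef_rot: [0.898, 0.44, -0.0, -0.0]
contact_force: [-1.6, -0.9, -3.7]
opening: 0.129
finger_force: 55.3
```

```bash
python3 p.py
```

```text
now 21.4 [0.5262 0.0637 0.086 ] yaw 52.1 F [-1.6 -0.9 -3.7] M [-0.37 -0.47  0.03] op 0.129 ff 55.3 q [-0.08  0.83 -0.21  1.97  0.43  0.38 -1.29]
```

>>> {"api": "send_rows", "payload": {
  "motion": [
    {"x":0,"y":0,"z":0,"rx":0,"ry":0,"rz":0,"jaw":0.6},
    {"x":0,"y":0,"z":0,"rx":0,"ry":0,"rz":0.03,"jaw":0.6},
    {"x":0,"y":0,"z":0,"rx":0,"ry":0,"rz":0.03,"jaw":0.6},
    {"x":0,"y":0,"z":0,"rx":0,"ry":0,"rz":0.03,"jaw":0.6},
    {"x":0,"y":0,"z":0,"rx":0,"ry":0,"rz":0.03,"jaw":0.6}
  ]
}}

```text
clock: 21.9
tool_pos: [0.5262, 0.0638, 0.086]
eef_rot: [0.924, 0.383, -0.001, -0.0]
contact_force: [-2.0, 0.2, -7.5]
opening: 0.131
finger_force: 55.3
```

```bash
python3 p.py
```

```text
now 21.9 [0.5262 0.0638 0.086 ] yaw 45.0 F [-2.   0.2 -7.5] M [-0.37 -0.22  0.13] op 0.131 ff 55.3 q [-0.1   0.83 -0.18  1.97  0.38  0.37 -1.37]
```

It is starting to bite: the nut pulls the tool down. I'll ease the height and continue.

>>> {"api": "send_rows", "payload": {
  "motion": [
    {"x":0,"y":0,"z":0.04,"rx":0,"ry":0,"rz":0,"jaw":0.6},
    {"x":0,"y":0,"z":0,"rx":0,"ry":0,"rz":0.03,"jaw":0.6},
    {"x":0,"y":0,"z":0,"rx":0,"ry":0,"rz":0.03,"jaw":0.6},
    {"x":0,"y":0,"z":0,"rx":0,"ry":0,"rz":0.03,"jaw":0.6},
    {"x":0,"y":0,"z":0,"rx":0,"ry":0,"rz":0.03,"jaw":0.6}
  ]
}}

```text
clock: 22.4
tool_pos: [0.5262, 0.0638, 0.0859]
eef_rot: [0.945, 0.327, -0.0, 0.0]
contact_force: [-4.3, -2.2, -2.8]
opening: 0.13
finger_force: 55.3
```

```bash
python3 p.py; python3 - <<'E'
from m import *
g=cv2.cvtColor(T["img"],cv2.COLOR_RGB2HSV)
for R in (176,180,184,188,236,244): print(R,g[R,345:378,2].tolist())
E
```

```text
now 22.4 [0.5262 0.0638 0.0859] yaw 38.1 F [-4.3 -2.2 -2.8] M [-0.38  0.29  0.17] op 0.13 ff 55.3 q [-0.11  0.83 -0.16  1.97  0.33  0.36 -1.44]
176 [108, 108, 107, 109, 108, 106, 106, 106, 105, 105, 107, 107, 108, 83, 39, 27, 27, 29, 29, 36, 42, 44, 36, 28, 30, 37, 42, 48, 65, 70, 63, 50, 43]
180 [110, 110, 110, 111, 111, 111, 111, 104, 107, 98, 74, 66, 29, 23, 22, 40, 27, 28, 29, 29, 27, 31, 31, 29, 26, 29, 29, 29, 32, 40, 45, 58, 76]
184 [111, 111, 112, 112, 111, 93, 68, 37, 42, 37, 42, 48, 51, 44, 48, 52, 29, 36, 28, 29, 30, 29, 29, 28, 31, 28, 30, 28, 29, 28, 29, 33, 41]
188 [113, 115, 116, 99, 56, 42, 48, 48, 16, 17, 26, 35, 41, 48, 36, 28, 26, 46, 31, 31, 29, 28, 26, 27, 32, 26, 29, 30, 30, 28, 28, 28, 29]
236 [50, 50, 51, 51, 51, 51, 63, 79, 121, 161, 187, 180, 177, 177, 175, 127, 91, 100, 98, 100, 101, 101, 99, 100, 95, 92, 91, 89, 89, 90, 97, 97, 97]
244 [52, 51, 52, 51, 50, 54, 131, 187, 187, 180, 177, 176, 175, 170, 101, 92, 95, 98, 102, 109, 110, 111, 115, 107, 105, 107, 109, 109, 108, 110, 110, 108, 109]
```

>>> {"api": "send_rows", "payload": {
  "motion": [
    {"x":0,"y":0,"z":0,"rx":0,"ry":0,"rz":0,"jaw":0.6},
    {"x":0,"y":0,"z":0,"rx":0,"ry":0,"rz":0.03,"jaw":0.6},
    {"x":0,"y":0,"z":0,"rx":0,"ry":0,"rz":0.03,"jaw":0.6},
    {"x":0,"y":0,"z":0,"rx":0,"ry":0,"rz":0.03,"jaw":0.6},
    {"x":0,"y":0,"z":0,"rx":0,"ry":0,"rz":0.03,"jaw":0.6}
  ]
}}

```text
clock: 23.0
tool_pos: [0.5261, 0.0638, 0.0859]
eef_rot: [0.963, 0.27, -0.001, -0.0]
contact_force: [-4.2, -0.3, -2.0]
opening: 0.13
finger_force: 55.2
```

```bash
python3 p.py
```

```text
now 23.0 [0.5261 0.0638 0.0859] yaw 31.3 F [-4.2 -0.3 -2. ] M [-0.28  0.37  0.11] op 0.13 ff 55.2 q [-0.13  0.83 -0.13  1.97  0.28  0.35 -1.51]
```

The moment has stayed low, so I'll let go, move aside and measure the wing and arm angles.

>>> {"api": "send_rows", "payload": {
  "motion": [
    {"x":0,"y":0,"z":0,"rx":0,"ry":0,"rz":0,"jaw":1.8},
    {"x":0,"y":0,"z":0,"rx":0,"ry":0,"rz":0,"jaw":2.4},
    {"x":0,"y":0,"z":0,"rx":0,"ry":0,"rz":0,"jaw":3},
    {"x":0,"y":0,"z":-1.5,"rx":0,"ry":0,"rz":0,"jaw":3},
    {"x":0,"y":0,"z":-2.5,"rx":0,"ry":0,"rz":0,"jaw":3}
  ]
}}

```text
clock: 23.5
tool_pos: [0.5266, 0.064, 0.1255]
eef_rot: [0.963, 0.271, -0.001, -0.0]
contact_force: [0.1, 0.2, 0.3]
opening: 0.341
finger_force: 0.0
```

```bash
python3 p.py 12 .42 -.16 .2 31.3
```

```text
now 23.5 [0.5266 0.064  0.1255] yaw 31.4 F [0.1 0.2 0.3] M [ 0.02 -0.01 -0.  ] op 0.341 ff 0.0 q [-0.11  0.76 -0.16  1.96  0.26  0.45 -1.49]
-> [ 0.42 -0.16  0.2 ] 31.3 n 12 rv [-0.0001  0.0001  0.0001]
   [-1.73  1.13 -0.62]
   [-1.73  1.13 -0.62]
   [-1.73  1.13 -0.62]
   [-1.73  1.13 -0.62]
   [-1.73  1.13 -0.62]
   [-1.73  1.13 -0.62]
   [-1.73  1.13 -0.62]
   [-1.73  1.13 -0.62]
   [-1.73  1.13 -0.62]
   [-1.73  1.13 -0.62]
   [-1.73  1.13 -0.62]
   [-1.73  1.13 -0.62]
```

>>> {"api": "send_rows", "payload": {
  "motion": [
    {"x":-2.08,"y":1.36,"z":-0.75,"rx":0,"ry":0,"rz":0,"jaw":3},
    {"x":-2.08,"y":1.36,"z":-0.75,"rx":0,"ry":0,"rz":0,"jaw":3},
    {"x":-2.08,"y":1.36,"z":-0.75,"rx":0,"ry":0,"rz":0,"jaw":3},
    {"x":-2.08,"y":1.36,"z":-0.75,"rx":0,"ry":0,"rz":0,"jaw":3},
    {"x":-2.08,"y":1.36,"z":-0.75,"rx":0,"ry":0,"rz":0,"jaw":3}
  ]
}}

```text
clock: 24.0
tool_pos: [0.4739, -0.0492, 0.1641]
eef_rot: [0.963, 0.27, 0.001, 0.0]
contact_force: [-0.1, -0.5, -0.2]
opening: 0.342
finger_force: 0.0
```

>>> {"api": "send_rows", "payload": {
  "motion": [
    {"x":-2.08,"y":1.36,"z":-0.75,"rx":0,"ry":0,"rz":0,"jaw":3},
    {"x":-2.08,"y":1.36,"z":-0.75,"rx":0,"ry":0,"rz":0,"jaw":3},
    {"x":-2.08,"y":1.36,"z":-0.75,"rx":0,"ry":0,"rz":0,"jaw":3},
    {"x":-2.08,"y":1.36,"z":-0.75,"rx":0,"ry":0,"rz":0,"jaw":3},
    {"x":-2.08,"y":1.36,"z":-0.75,"rx":0,"ry":0,"rz":0,"jaw":3}
  ]
}}

```text
clock: 24.5
tool_pos: [0.4204, -0.1616, 0.2016]
eef_rot: [0.963, 0.27, 0.001, 0.001]
contact_force: [0.4, -1.0, -0.4]
opening: 0.341
finger_force: 0.0
```

```bash
cat > look.py <<'E'
from m import *
box=(335,180,60,60);m,im=mask(T,box,(0,0,0),(179,255,60))
c=big(m);q=quad(c,box);print("nut area",cv2.contourArea(c)/16,q.round(1).tolist(),"ellipse",np.round(cv2.fitEllipse(c)[2],1))
P=(c[:,0]+.5)/4-.5+np.array(box[:2])
bm,_=mask(T,(352,197,18,18),(0,0,120),(179,50,255))
P2=P-np.array([361.5,206.8]);d=np.linalg.norm(P2,axis=1);a=np.degrees(np.arctan2(P2[:,1],P2[:,0]))
for k in range(-180,180,15):
    s=(a>=k)&(a<k+15)
    if s.any():print(k,d[s].max().round(1),end='; ')
print()
g=cv2.cvtColor(T["img"],cv2.COLOR_RGB2HSV)
for R in (184,188,192,226,232,238,244): print(R,g[R,340:378,2].tolist())
w,_=mask(T,(325,225,70,35),(0,30,0),(179,255,125));print("work",[quad(k,(325,225)).round(1).tolist() for k in cv2.findContours(w,0,1)[0] if cv2.contourArea(k)>16*100])
r=g[236:252,380:392,2].mean(0);print("right edge prof",r.round(0).tolist())
E
python3 p.py;python3 look.py
```

```text
now 24.5 [ 0.4204 -0.1616  0.2016] yaw 31.4 F [ 0.4 -1.  -0.4] M [-0.08 -0.04 -0.03] op 0.341 ff 0.0 q [ 0.45  0.56 -0.28  2.12  0.32  0.49 -1.09]
nut area 215.84375 [[345.4, 204.3], [353.2, 194.5], [373.5, 210.6], [365.6, 220.4]] ellipse 137.6
-180 9.9; -165 14.0; -150 14.2; -135 13.9; -120 10.8; -105 5.6; -90 4.8; -75 4.7; -60 4.5; -45 4.3; -30 4.0; -15 4.4; 0 4.5; 15 7.3; 30 11.8; 45 11.8; 60 12.2; 75 9.6; 90 7.1; 105 7.5; 120 8.1; 135 8.5; 150 8.7; 165 8.6; 
184 [158, 159, 160, 159, 158, 159, 159, 160, 160, 160, 159, 135, 138, 140, 138, 60, 91, 157, 167, 159, 154, 159, 159, 159, 155, 154, 154, 158, 148, 162, 162, 161, 161, 160, 161, 160, 160, 162]
188 [162, 162, 162, 162, 162, 162, 162, 163, 162, 162, 139, 140, 142, 140, 59, 73, 149, 170, 160, 153, 158, 161, 160, 157, 154, 152, 154, 141, 145, 164, 165, 163, 164, 164, 163, 164, 163, 164]
192 [165, 164, 164, 165, 166, 165, 165, 166, 166, 158, 145, 145, 124, 121, 64, 120, 168, 166, 157, 155, 161, 160, 158, 156, 153, 152, 150, 128, 170, 168, 169, 168, 167, 169, 169, 169, 168, 168]
226 [165, 165, 165, 163, 139, 141, 142, 142, 59, 73, 154, 178, 165, 155, 155, 159, 161, 157, 154, 154, 152, 141, 129, 167, 172, 172, 171, 171, 171, 172, 172, 170, 169, 169, 169, 170, 169, 169]
232 [72, 75, 80, 69, 64, 63, 63, 51, 73, 152, 178, 165, 157, 157, 159, 161, 156, 155, 153, 153, 146, 93, 83, 82, 83, 96, 99, 110, 112, 113, 117, 134, 134, 135, 137, 136, 139, 136]
238 [86, 86, 75, 74, 74, 78, 42, 72, 151, 178, 167, 157, 156, 158, 161, 157, 154, 153, 152, 147, 89, 89, 94, 94, 93, 91, 87, 90, 93, 91, 90, 91, 92, 92, 92, 95, 96, 95]
244 [86, 79, 72, 77, 75, 54, 73, 148, 179, 168, 160, 156, 158, 161, 156, 153, 153, 152, 150, 96, 80, 81, 86, 89, 94, 97, 95, 99, 93, 90, 91, 94, 95, 93, 94, 95, 93, 93]
work [[[322.4, 226.5], [393.5, 221.2], [395.7, 251.9], [324.6, 257.1]]]
right edge prof [86.0, 87.0, 86.0, 86.0, 119.0, 169.0, 165.0, 164.0, 165.0, 165.0, 164.0, 165.0]
```

The arm is at its stop, about 6° past square, and the nut is about 2.2 rad relative to it. I'll refine the wing angle from its tips, which also shows whether more is needed, and check that the block hasn't moved.

```bash
cat > wing.py <<'E'
from m import *
box=(335,180,60,60)
for th in(45,60,80):
    m,_=mask(T,box,(0,0,0),(179,255,th));c=big(m);k=np.zeros_like(m);cv2.drawContours(k,[c],-1,255,-1)
    Y,X=np.nonzero(k);P=np.c_[(X+.5)/4-.5+box[0],(Y+.5)/4-.5+box[1]];ang=40.
    for _ in range(6):
        v=np.array([np.cos(np.radians(ang)),np.sin(np.radians(ang))]);t=P@v
        A=P[t<t.min()+4.5].mean(0);B=P[t>t.max()-4.5].mean(0)
        w=plane(T,*A,.082)-plane(T,*B,.082);ang=np.degrees(np.arctan2(*(B-A)[::-1]))
    print(th,"tips",A.round(1),B.round(1),"span mm",np.linalg.norm(w)*1000,"cw from vertical",90+ang, "world yaw",np.degrees(np.arctan2(w[1],w[0])))
h=plane(T,368,184,.064)-plane(T,358.8,244,.063);print("arm world yaw",np.degrees(np.arctan2(h[1],h[0])))
E
python3 wing.py
python3 - <<'E'
from m import *
import cv2
g0=cv2.cvtColor(cv2.imread("pics/top0.png"),cv2.COLOR_BGR2HSV).astype(float);g1=cv2.cvtColor(T["img"],cv2.COLOR_RGB2HSV).astype(float)
for nm,g in(("before",g0),("after",g1)):
    print(nm,"right end",g[238:250,378:390,2].mean(0).round(0).tolist(),"left",g[238:250,322:336,2].mean(0).round(0).tolist(),"low edge",g[246:260,370:382,2].mean(1).round(0).tolist(),"up edge",g[226:240,370:382,2].mean(1).round(0).tolist())
E
```

```text
45 tips [353.  199.5] [366.9 214.4] span mm 34.72348886003743 cw from vertical 136.9329498462974 world yaw 41.88593839046898
60 tips [352.9 199.1] [367.  214.5] span mm 35.69478267962073 cw from vertical 137.41318145003905 world yaw 41.396254976023734
80 tips [355.5 182.1] [344.2 237.5] span mm 97.97984324654705 cw from vertical 191.62903868695219 world yaw -12.837631964331884
arm world yaw -10.053337056245601
before right end [89.0, 88.0, 86.0, 86.0, 86.0, 85.0, 118.0, 166.0, 162.0, 162.0, 162.0, 162.0] left [125.0, 114.0, 113.0, 114.0, 110.0, 104.0, 42.0, 82.0, 84.0, 84.0, 83.0, 85.0, 86.0, 85.0] low edge [83.0, 83.0, 87.0, 91.0, 92.0, 92.0, 91.0, 121.0, 158.0, 166.0, 165.0, 165.0, 168.0, 172.0] up edge [167.0, 171.0, 172.0, 171.0, 169.0, 168.0, 134.0, 67.0, 83.0, 83.0, 80.0, 85.0, 91.0, 88.0]
after right end [90.0, 88.0, 87.0, 87.0, 87.0, 86.0, 120.0, 168.0, 165.0, 163.0, 164.0, 164.0] left [126.0, 115.0, 114.0, 116.0, 111.0, 105.0, 43.0, 83.0, 85.0, 84.0, 84.0, 86.0, 86.0, 86.0] low edge [85.0, 84.0, 88.0, 92.0, 93.0, 93.0, 92.0, 123.0, 160.0, 168.0, 167.0, 167.0, 170.0, 173.0] up edge [169.0, 173.0, 174.0, 173.0, 171.0, 170.0, 136.0, 68.0, 84.0, 84.0, 81.0, 86.0, 92.0, 89.0]
```

The block hasn't moved at all. The nut reads about 2.24 rad, past the 2.1 firm-tight mark, and the fingers slipped at the end as it stiffened. The arm is at its stop with its nose on the block and the robot is clear, so I'm handing in.

```bash
python3 -c "
from plant import *
print(finish_job())"
```

```text
the job is handed in; nothing more can be done
None
```

The job is handed in: the block is clamped under the nose with the nut at about 2.24 rad by camera (firm from about 2.1), the block has not moved, and the robot is clear; no verdict was returned.

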